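# Stir the mosaic beads, then hold the hopper shutter open at the mark

## Task

Take the stirring stick out of its block, stir the beads in the closed hopper round and round with it until most of them are shifted by at least a bead's width, and stand the stick back in its block. Then pull the spring-loaded shutter of the hopper out by its handle until the handle is in line with the mark posts on the rails, so that all the beads drop into the tray below, and finish holding it there: do not let go. Leave the other things on the table where they are.

Things in the scene. Friction and masses are not known exactly. Their poses are not given: they have to be found in the camera images.
- hopper: Fixed plywood bead hopper, open above. Origin on the table under its centre, +y the way the shutter pulls out. Upright eight-sided well, 90 mm between opposite inner walls, 110 x 110 mm outside, 66 to 126 mm above the table; floor: the shutter plate, top at 64 mm. Below it a tray, 124 mm square, walls to 34 mm. Two rails (x = -53 and +53 mm, 10 mm wide, tops at 60 mm) run to y = 250 mm.
- shutter (a joint): Travel of the shutter in m: 0 shut, grows as it is pulled along the hopper's +y, stop at 0.125. A spring pulls it shut: 3 N at 0, 50 N/m more, so about 8 N at the mark; let go, it runs shut. Its plate is an aluminium sheet 92 mm wide, 4 mm thick (60 to 64 mm above the table). Beads fall only past the plate's trailing edge; with the shutter at the mark the whole hopper floor is open.
- shutter_handle (a point): Middle of the top edge of the shutter's handle, an upright wooden bar across the plate: 80 mm long across the pull (hopper x), 12 mm thick along the pull (hopper y), standing from 64 mm to 114 mm above the table. It stands 115 mm from the hopper's centre when shut (54 mm free between bar and hopper wall). Axes as the hopper's; moves with the shutter.
- mark: The mark: a pair of small dark steel posts, 12 x 8 mm and 18 mm high, clipped on the two rails at x = -53 and +53 mm. Fixed during the job, but set at a different place along the rails each time (98 to 110 mm beyond the shut handle). Origin midway between the posts at rail-top height (60 mm above the table), axes as the hopper's. The shutter is at the mark when the middle of the handle bar stands in line with the posts (same y in the hopper's axes).
- block: Fixed dark wooden block 90 x 90 x 60 mm with one upright round hole, 17 mm across and 50 mm deep, in the middle of its top, mouth chamfered by 3 mm. Origin under its centre on the table.
- stick: Loose wooden stirring stick, 40 to 85 g, standing upright in the hole of the block (it may lean a few degrees). Origin at the centre of its lower end, z along it to the grip end. Rod 12 mm across from 0 to 120 mm, then a round grip 24 mm across from 120 to 180 mm. At the start its lower end is 10 mm above the table.
- stick_tip (a point): Centre of the lower end of the stirring stick.
- bead0: One of five alike chunky glazed beads lying loose on the hopper's floor, a 16 mm rounded cube of 11 g; origin under its centre.
- bead1: One of five alike chunky glazed beads lying loose on the hopper's floor, a 16 mm rounded cube of 11 g; origin under its centre.
- bead2: One of five alike chunky glazed beads lying loose on the hopper's floor, a 16 mm rounded cube of 11 g; origin under its centre.
- bead3: One of five alike chunky glazed beads lying loose on the hopper's floor, a 16 mm rounded cube of 11 g; origin under its centre.
- bead4: One of five alike chunky glazed beads lying loose on the hopper's floor, a 16 mm rounded cube of 11 g; origin under its centre.
- bottle: Bystander, to be left alone: amber glass bottle, 68 mm across, 210 mm tall. Origin at the centre of its underside.
- brush_jar: Bystander, to be left alone: glass jar of brushes, 72 mm across, 200 mm tall with the brushes. Origin at the centre of its underside.
- pastel_box_a: Bystander, to be left alone: small paper carton, 78 x 34 x 22 mm. Origin at the centre of its underside.
- pastel_box_b: Bystander, to be left alone: small paper carton, 78 x 34 x 22 mm. Origin at the centre of its underside.
- pastel: Bystander, to be left alone: square pastel stick in a paper sleeve, about 70 x 13 x 13 mm. Origin at the centre of its underside.
- mug: Bystander, to be left alone: white mug, 76 mm across, 85 mm tall, handle on its +y side. Origin at the centre of its underside.
Things that resemble listed ones, but are neither listed nor needed, are in the scene too. Of the things shaped like the block, the wooden one is meant.

How it is judged:
By the outcome, as a careful person would: the job done as asked, in the order asked, and still so for the second after the job is handed in, while the arm keeps its last pose, push and grip.
It also fails if it takes over 72 s, if anything falls off the work surface, if the arm or the gripper's body presses on something with over 40 N, if the wrist force passes 120 N, or if a joint passes its speed limit or range.

## Robot

A 6-joint arm with a two-finger parallel gripper is mounted at the origin on the work surface. World frame = base frame: x ahead of the robot, y to its left, z up, the work surface at z = 0. Lengths are in m, angles in degrees, forces in N, time in s.
With the tool pointing down it reaches from about 0.375 to 0.9 m from the base axis. Payload 3.1 kg.
Tool frame: the origin (TCP) lies at the very end of the fingers, on their centre line; the grasp point (between the pads) lies 19 mm behind it; x points along the fingers, z is the direction in which the jaws open and shut, and the axes are right-handed (so a half turn about x gives the same grasp; the last joint's range is limited). The gripper opens to 87 mm and grips with 3 to 60 N. Pads are 19 mm wide; open, the fingers measure 117 mm over their backs; the gripper's body (75 mm by 190 mm) begins 51 mm behind the grasp point.
Start: joints at [58.871, 30.224, 82.088, -0, 67.689, -10.227], TCP at [0.223, 0.584, 0.223] pointing down, gripper open.
Joint ranges: [-176.69, 176.69], [-43.24, 126.21], [12.49, 139.97], [-82, 262], [0, 151.66], [-163.58, 163.58]. Speed limits (degrees/s): [159.86, 159.86, 180, 180, 180, 180].

## Interface

Orientations are given as a 3x3 rotation matrix whose columns are the frame's x, y, z axes.
In Python, from rig import bot gives the robot as it stands.
- The arm moves only by the tool send_rows, never from a script. Its arguments are lists of equal length, an entry for each row: "fingers": the opening, from 0 (shut) to 1 (fully open); "dp": the shift along the world's x, y, z in mm, a list of three; "turn": the turn, a rotation vector about the world's x, y, z in rad, a list of three. In form: {"fingers": [fingers, ...], "dp": [[tx, ty, tz], ...], "turn": [[rx, ry, rz], ...]}. A call has 1 to 10 rows; each row is the pose to reach, as a shift and turn from the pose measured when the call began; what a row does not reach only later rows make up. A row lasts 1/12 s, in which the tool goes at most 41.7 mm and 7.16 degrees, less where a joint would pass 70% of its speed; a pose out of reach is approached as far as the arm can. A call with a gripper value outside its range is refused whole. The fingers move at their own pace and stop on an object; the grip force is fixed at half the most. Time passes only in rows, so rows that repeat a pose let the fingers close. It gives the time, the measured TCP pose, the force and the opening at its end, in the units of the state.
- bot.read_state(): the state, without advancing time (a new reading comes with each control period).
- bot.capture(name): name is "side" or "top"; returns a dict with "img" (400x640x3 uint8, blue, green, red), "z_map" (400x640 float32, m along the optical axis (not along the pixel's ray), 0 where there is no reading), "mtx" (3x3 intrinsics, pixels), "origin" and "orientation" of the camera in the world. Camera axes: x right, y up, looking along -z (the intrinsics and any distortion apply to the point x, -y, -z); pixel columns grow to the right and rows downward; lengths in m; the calibration is good to about 2 mm. A picture is of the moment at which its call begins.
- bot.hand_in(): hands the job in, once; it reports no verdict.
The state is a dict: "time_s": time; "joint_positions": joint angles; "qvel": joint speeds; "tau": joint torques, N m; "position": TCP position; "tcp_rot": TCP orientation; "force": force on the tool from outside, world axes, zero at the start; "moment": the same for the moment, N m; "opening": opening from 0.0 (shut) to 1.0 (fully open).
Only numpy, scipy, OpenCV 4.12 (cv2) and the standard library are available. Lean on these libraries where they do the work, as an engineer would, in place of code of your own. Each camera call takes 0.05 s, during which the arm holds its last target.

## Working session

There is one attempt and no reset: what is moved stays moved. The work goes in short steps, Python scripts to look and compute and a tool call to move; the robot and the scene stay as the last step left them, time stands still between calls to the robot, and variables do not carry over. Pictures are saved under pics/ and viewed, and the job is handed in when it is done.

Besides the shell and the picture viewer there is one more tool, called after "Emit:" as name(argument=value, ...), one argument or row to a line, values as JSON. send_rows: Moves the arm, as the interface text tells. Its arguments: {"type":"object","properties":{"fingers":{"type":"array","items":{"type":"number"}},"dp":{"type":"array","items":{"type":"array","items":{"type":"number"}}},"turn":{"type":"array","items":{"type":"array","items":{"type":"number"}}}},"required":["fingers","dp","turn"]}

```bash
ls; mkdir -p pics; python3 - <<'E'
from rig import bot
import cv2,numpy as np,pickle
s=bot.read_state()
for k in ('time_s','position','tcp_rot','force','opening'): print(k,s[k])
for n in ('side','top'):
    c=bot.capture(n); cv2.imwrite(f'pics/{n}0.png',c['img']); pickle.dump(c,open(f'{n}0.pkl','wb'))
    print(n,c['mtx'],c['origin'],c['orientation'],[k for k in c])
E
```

```text
pics
time_s 0.0
position [0.22258459 0.58324954 0.22157307]
tcp_rot [[-1.09148239e-03 -9.34196887e-01  3.56756197e-01]
 [-1.85195182e-03  3.56757686e-01  9.34195121e-01]
 [-9.99997689e-01  3.58962235e-04 -2.11948235e-03]]
force [-1.16981172  0.28182233  0.43716343]
opening 0.9960083397939268
side [[396.37233577   0.         316.66817689]
 [  0.         396.37233577 203.05003572]
 [  0.           0.           1.        ]] [ 0.16977294 -0.55429616  0.89888119] [[ 8.55491996e-01  3.85752117e-01 -3.45439937e-01]
 [-5.17815979e-01  6.37616121e-01 -5.70361547e-01]
 [ 2.39898005e-04  6.66814057e-01  7.45224098e-01]] ['img', 'z_map', 'mtx', 'origin', 'orientation']
top [[379.88887614   0.         316.43562357]
 [  0.         379.88887614 195.35583395]
 [  0.           0.           1.        ]] [0.29559322 0.0597133  1.2726661 ] [[-0.02494823  0.98300094 -0.18189762]
 [-0.99968801 -0.02475247  0.00334662]
 [-0.00121268  0.18192437  0.98331178]] ['img', 'z_map', 'mtx', 'origin', 'orientation']
```

View pics/side0.png

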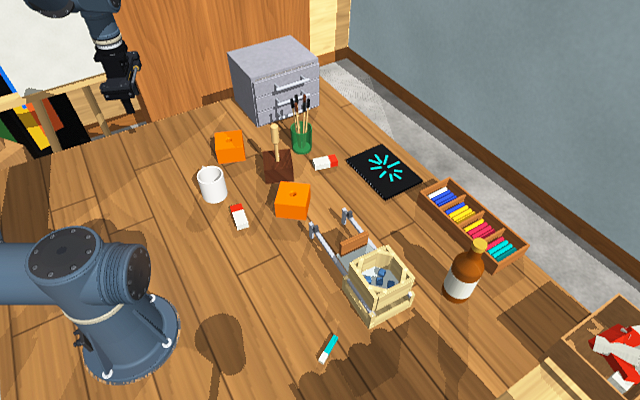

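View pics/top0.png

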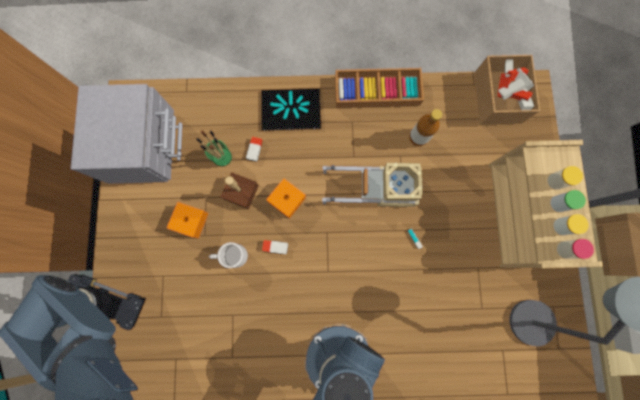

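The wooden block with the stick is at top (240,190) and side (278,165). The two orange look-alikes (no stick) are at top (187,220) and (287,198). The dark wooden one fits the description; I'll confirm that in a crop.

```bash
cat > h.py <<'E'
import numpy as np,cv2,pickle
def load(n): return pickle.load(open(n,'rb'))
def ray(c,u,v):
    K=c['mtx']; d=np.array([(u-K[0,2])/K[0,0],-(v-K[1,2])/K[1,1],-1.]); return np.array(c['origin']),np.array(c['orientation'])@d
def onz(c,u,v,z):
    o,d=ray(c,u,v); return o+d*(z-o[2])/d[2]
def dep(c,u,v):
    o,d=ray(c,u,v); return o+d*c['z_map'][int(round(v)),int(round(u))]
def proj(c,p):
    q=np.array(c['orientation']).T@(np.asarray(p)-c['origin']); K=c['mtx']
    return np.array([K[0,2]+K[0,0]*q[0]/-q[2],K[1,2]-K[1,1]*q[1]/-q[2]])
def tri(c1,p1,c2,p2):
    o1,d1=ray(c1,*p1);o2,d2=ray(c2,*p2)
    A=np.stack([d1,-d2],1);t=np.linalg.lstsq(A,o2-o1,rcond=None)[0]
    a=o1+d1*t[0];b=o2+d2*t[1];return (a+b)/2,np.linalg.norm(a-b)
def cloud(c):
    K=c['mtx'];h,w=c['z_map'].shape;u,v=np.meshgrid(np.arange(w),np.arange(h))
    d=np.stack([(u-K[0,2])/K[0,0],-(v-K[1,2])/K[1,1],-np.ones_like(u,float)],-1)
    return np.array(c['origin'])+(d*c['z_map'][...,None])@np.array(c['orientation']).T
def crop(c,u0,v0,w,h,s,name):
    cv2.imwrite(name,cv2.resize(c['img'][v0:v0+h,u0:u0+w],None,fx=s,fy=s,interpolation=cv2.INTER_CUBIC))
E
python3 - <<'E'
from h import *
s=load('side0.pkl');t=load('top0.pkl')
crop(t,200,140,100,75,8,'pics/tb.png');crop(t,310,145,120,75,6,'pics/th.png')
crop(s,240,110,100,75,8,'pics/sb.png');crop(s,300,200,130,130,6,'pics/sh.png')
for n,c in (('s',s),('t',t)):
    P=cloud(c); print(n,(c['z_map']>0).mean())
E
```

```text
s 0.99605859375
t 0.99611328125
```

View pics/tb.png

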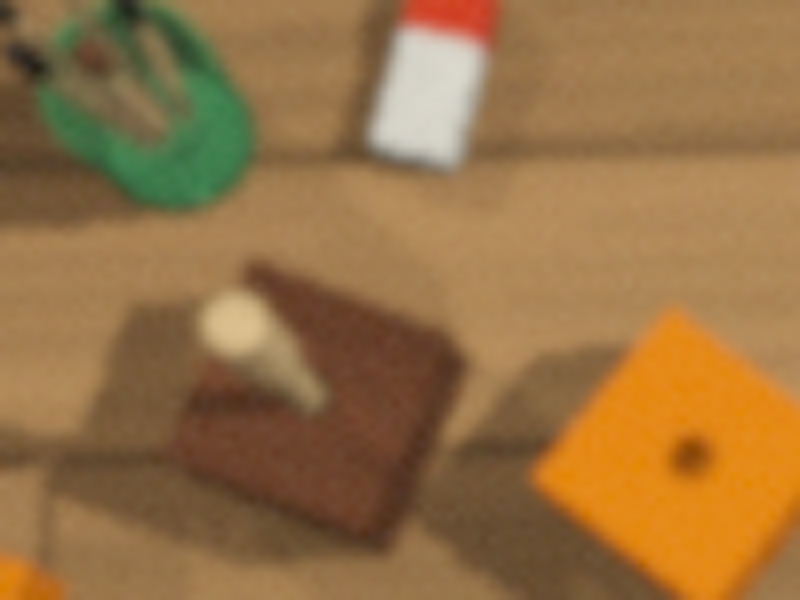

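View pics/sb.png

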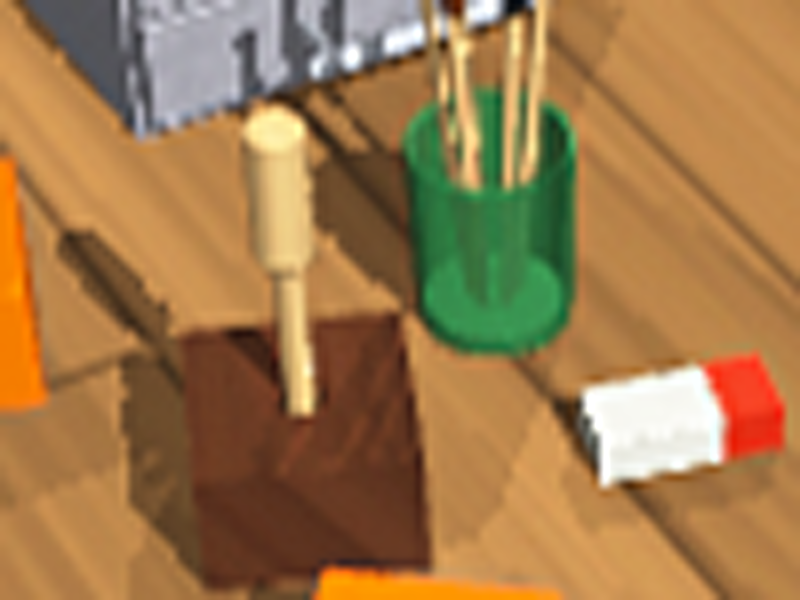

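View pics/th.png

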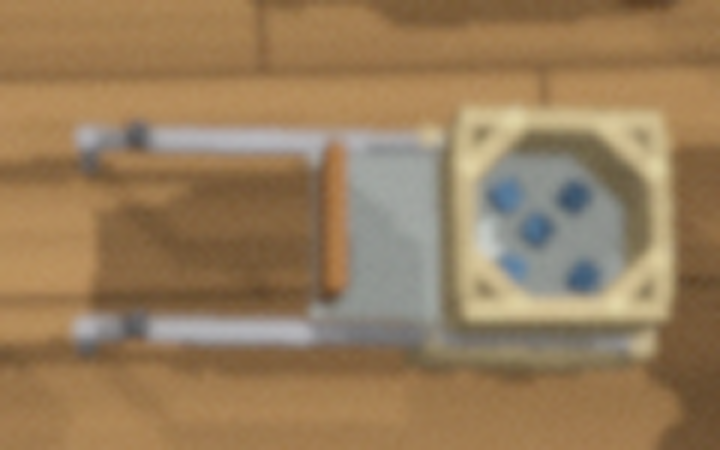

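View pics/sh.png

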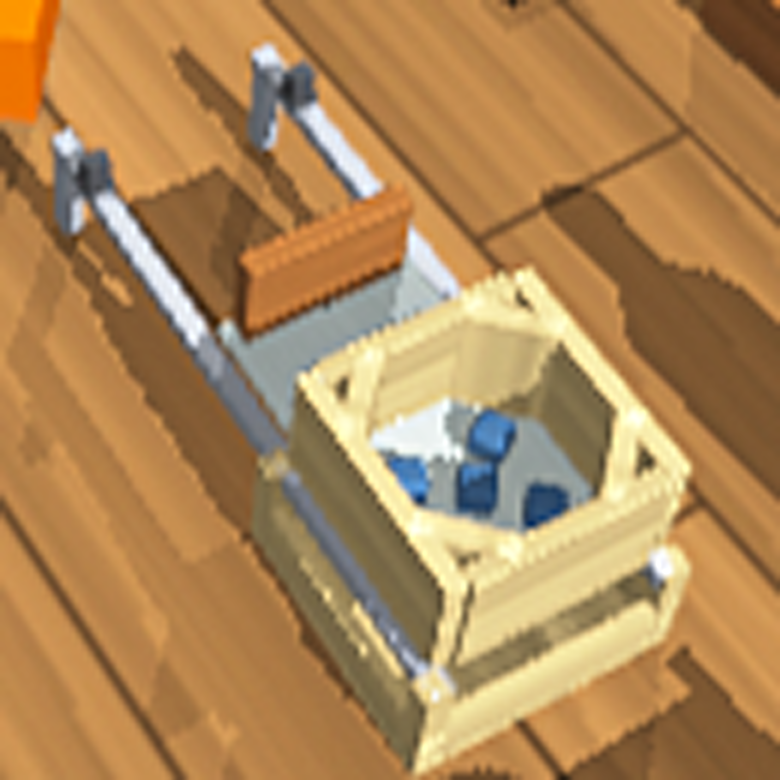

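The crops confirm the block: dark wood, with the light stick standing in it, leaning slightly. The hopper has five blue beads, a wooden handle at about top (366,182), and posts at about top (333,167) and (333,199). Next I measure them.

```bash
python3 - <<'E'
from h import *
np.set_printoptions(precision=4,suppress=True)
s=load('side0.pkl');t=load('top0.pkl')
def mar(xy):
    r=cv2.minAreaRect((xy*1000).astype(np.float32)); return r
for n,c in (('t',t),('s',s)):
    P=cloud(c);h,w=P.shape[:2]
    hsv=cv2.cvtColor(c['img'],cv2.COLOR_BGR2HSV)
    def inbox(x0,x1,y0,y1,z0,z1): return (P[...,0]>x0)&(P[...,0]<x1)&(P[...,1]>y0)&(P[...,1]<y1)&(P[...,2]>z0)&(P[...,2]<z1)
    # hopper centre guess
    g=onz(t,404,181,.126); b=onz(t,240,190,.06)
    if n=='t': print('guess',g,b)
    m=inbox(g[0]-.08,g[0]+.08,g[1]-.08,g[1]+.08,.118,.134)
    print(n,'hop top',m.sum(),np.median(P[m][:,2]),mar(P[m][:,:2]))
    m=inbox(b[0]-.08,b[0]+.08,b[1]-.08,b[1]+.08,.052,.066)
    print(n,'blk top',m.sum(),np.median(P[m][:,2]),mar(P[m][:,:2]))
    for z0,z1 in((.075,.12),(.135,.185),(.184,.2)):
        m=inbox(b[0]-.05,b[0]+.05,b[1]-.05,b[1]+.05,z0,z1)
        print(n,'stick',z0,m.sum(),P[m].mean(0),P[m].min(0),P[m].max(0))
    m=inbox(g[0]-.07,g[0]+.07,g[1]+.07,g[1]+.16,.105,.12)
    print(n,'handle top',m.sum(),P[m].mean(0),mar(P[m][:,:2]))
    m=inbox(g[0]-.07,g[0]+.07,g[1]+.16,g[1]+.28,.07,.09)
    for sx in(-1,1):
        q=P[m&((P[...,0]-g[0])*sx>0)]
        print(n,'post',sx,len(q),q.mean(0) if len(q) else'')
E
```

```text
guess [ 0.546  -0.2158  0.126 ] [0.5439 0.3039 0.06  ]
t hop top 567 0.12598245120352303 ((548.6770629882812, -214.06414794921875), (110.6712875366211, 111.34757995605469), 87.3747329711914)
t blk top 658 0.06023724134584296 ((547.2691650390625, 310.2577819824219), (90.61528778076172, 90.2667236328125), 67.62581634521484)
t stick 0.075 11 [0.5439 0.3069 0.0955] [0.5415 0.3046 0.0779] [0.5483 0.3109 0.1111]
t stick 0.135 38 [0.5413 0.3037 0.1611] [0.5351 0.2987 0.1358] [0.5522 0.3186 0.1844]
t stick 0.184 52 [0.5468 0.3096 0.1898] [0.5365 0.2995 0.1844] [0.5568 0.3226 0.1948]
t handle top 100 [ 0.5517 -0.0986  0.114 ] ((551.7999877929688, -98.50384521484375), (10.171250343322754, 77.19214630126953), 86.99595642089844)
t post -1 8 [0.505  0.0046 0.0785]
t post 1 12 [ 0.6103 -0.0004  0.0782]
s hop top 1042 0.12566162440789297 ((546.9940185546875, -214.0867462158203), (111.77532196044922, 111.36541748046875), 87.64026641845703)
s blk top 566 0.05993259212807056 ((546.1060180664062, 308.939208984375), (96.64488220214844, 89.76500701904297), 67.25227355957031)
s stick 0.075 42 [0.545  0.3068 0.0971] [0.54   0.3029 0.0756] [0.5526 0.3134 0.1199]
s stick 0.135 104 [0.5433 0.3024 0.1602] [0.5343 0.2961 0.1351] [0.5559 0.3146 0.1841]
s stick 0.184 43 [0.5455 0.3079 0.1891] [0.534  0.2983 0.1841] [0.5582 0.3232 0.1924]
s handle top 179 [ 0.5506 -0.1014  0.1124] ((552.07373046875, -100.36595916748047), (13.020572662353516, 80.41002655029297), 87.83501434326172)
s post -1 21 [0.5025 0.004  0.0761]
s post 1 19 [ 0.6083 -0.0011  0.0762]
```

```bash
python3 - <<'E'
from h import *
np.set_printoptions(precision=4,suppress=True)
s=load('side0.pkl');t=load('top0.pkl')
H=np.array([.548,-.2141]);R=np.array([[.999,.044],[-.044,.999]]) # cols hopper x,y
for n,c in (('t',t),('s',s)):
    P=cloud(c);hsv=cv2.cvtColor(c['img'],cv2.COLOR_BGR2HSV)
    m=cv2.inRange(hsv,(98,110,40),(125,255,255))>0
    m&=(np.linalg.norm(P[...,:2]-H,axis=-1)<.06)
    k,l,st,ce=cv2.connectedComponentsWithStats(m.astype(np.uint8))
    for i in range(1,k):
        if st[i,4]<5: continue
        q=P[l==i]; print(n,'bead',ce[i],st[i,4],(onz(c,*ce[i],.075)[:2]-H)@R*1000, q.mean(0))
    m=cv2.inRange(hsv,(55,90,30),(85,255,255))>0
    q=P[m&(P[...,1]>.2)&(P[...,1]<.6)&(P[...,0]>.4)]; print(n,'jar',q.min(0),q.max(0))
    # tall things near the jar
    q=P[(abs(P[...,0]-.65)<.12)&(abs(P[...,1]-.36)<.1)&(P[...,2]>.12)];print(len(q),q.min(0),q.max(0))
E
```

```text
t jar [0.6372 0.2004 0.0032] [0.8484 0.4102 0.0953]
269 [0.5351 0.2987 0.1216] [0.6994 0.4086 0.2039]
s bead [380.1667 276.7708] 96 [10.674   9.8693] [ 0.5578 -0.2059  0.0779]
s bead [368.2308 279.2308] 26 [-18.116   17.9273] [ 0.5291 -0.197   0.0787]
s bead [390.125  283.4062] 32 [ 20.972  -16.2962] [ 0.5662 -0.233   0.0793]
s jar [ 0.6364  0.3395 -0.0001] [0.7689 0.4828 0.0942]
418 [0.534  0.2961 0.12  ] [0.6983 0.4086 0.2017]
```

```bash
python3 - <<'E'
from h import *
np.set_printoptions(precision=1,suppress=True)
t=load('top0.pkl')
H=np.array([.548,-.2141]);R=np.array([[.999,.044],[-.044,.999]])
P=cloud(t);b,g,r=[t['img'][...,i].astype(int) for i in range(3)]
m=(b-r>35)&(np.linalg.norm(P[...,:2]-H,axis=-1)<.06)
k,l,st,ce=cv2.connectedComponentsWithStats(m.astype(np.uint8))
for i in range(1,k):print(ce[i],st[i,4],(onz(t,*ce[i],.078)[:2]-H)@R*1000)
for u,v in((505,193),(573,195),(537,228),(513,265),(582,273)):
    print((onz(t,u/6+310,v/6+145,.078)[:2]-H)@R*1000)
E
```

```text
[394.2 177.2] 17 [21.1 18.5]
[405.2 177.3] 6 [ 21.2 -16.9]
[399.  182.8] 10 [2.8 3.3]
[395.5 188.9] 8 [-17.3  15. ]
[406.6 190.5] 11 [-22.1 -20.6]
[21.1 18.5]
[ 20.7 -18. ]
[2.2 1.7]
[-18.3  15. ]
[-22.  -21.8]
```

Emit:
send_rows(
  fingers=[0.8,0.6,0.6,0.6,0.6,0.6,0.6,0.6,0.6,0.6],
  dp=[
    [32,-27,0],
    [64,-54,0],
    [96,-81,0],
    [128,-108,0],
    [160,-135,0],
    [192,-162,0],
    [224,-189,0],
    [256,-216,0],
    [290,-244,0],
    [322,-273,0],
  ],
  turn=[
    [0,0,0.05],
    [0,0,0.1],
    [0,0,0.15],
    [0,0,0.2],
    [0,0,0.25],
    [0,0,0.3],
    [0,0,0.321],
    [0,0,0.321],
    [0,0,0.321],
    [0,0,0.321],
  ],
)

```text
time_s: 0.93
position: [0.5416, 0.3125, 0.2212]
tcp_rot: [[-0.001, -0.999, 0.044], [-0.002, 0.044, 0.999], [-1.0, 0.001, -0.002]]
force: [0.4, 0.9, -0.1]
opening: 0.601
```

Emit:
send_rows(
  fingers=[0.6,0.6,0.6,0.6,0.6,0.25,0,0,0,0],
  dp=[
    [4.5,-3.5,-5],
    [4.5,-3.5,-30],
    [4.5,-3.5,-55],
    [4.5,-3.5,-75],
    [4.5,-3.5,-75],
    [4.5,-3.5,-75],
    [4.5,-3.5,-75],
    [4.5,-3.5,-75],
    [4.5,-3.5,-75],
    [4.5,-3.5,-75],
  ],
  turn=[
    [0,0,0],
    [0,0,0],
    [0,0,0],
    [0,0,0],
    [0,0,0],
    [0,0,0],
    [0,0,0],
    [0,0,0],
    [0,0,0],
    [0,0,0],
  ],
)

```text
time_s: 1.77
position: [0.5467, 0.3095, 0.1476]
tcp_rot: [[0.001, -0.999, 0.044], [-0.001, 0.044, 0.999], [-1.0, -0.001, -0.001]]
force: [0.5, -0.2, -0.0]
opening: 0.307
```

Emit:
send_rows(
  fingers=[0,0,0,0,0,0,0,0,0],
  dp=[
    [0,0,0],
    [0,0,0],
    [0,0,20],
    [0,0,45],
    [0,0,70],
    [0,0,100],
    [0,0,130],
    [0,0,150],
    [0,0,150],
  ],
  turn=[
    [0,0,0],
    [0,0,0],
    [0,0,0],
    [0,0,0],
    [0,0,0],
    [0,0,0],
    [0,0,0],
    [0,0,0],
    [0,0,0],
  ],
)

```text
time_s: 2.52
position: [0.5494, 0.3105, 0.3035]
tcp_rot: [[0.012, -0.999, 0.043], [0.003, 0.043, 0.999], [-1.0, -0.012, 0.003]]
force: [0.8, 0.2, 0.7]
opening: 0.269
```

```bash
cat > snap.py <<'E'
import sys
from rig import bot
from h import *
tag=sys.argv[1]
for n in sys.argv[2:]:
    c=bot.capture(n);pickle.dump(c,open(f'{n}{tag}.pkl','wb'));cv2.imwrite(f'pics/{n}{tag}.png',c['img'])
E
python3 snap.py 1 side top; python3 - <<'E'
from h import *
s=load('side1.pkl');t=load('top1.pkl')
crop(t,195,130,100,75,8,'pics/t1c.png')
crop(s,200,40,130,130,6,'pics/s1c.png')
E
```

```text
(no output)
```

View pics/s1c.png

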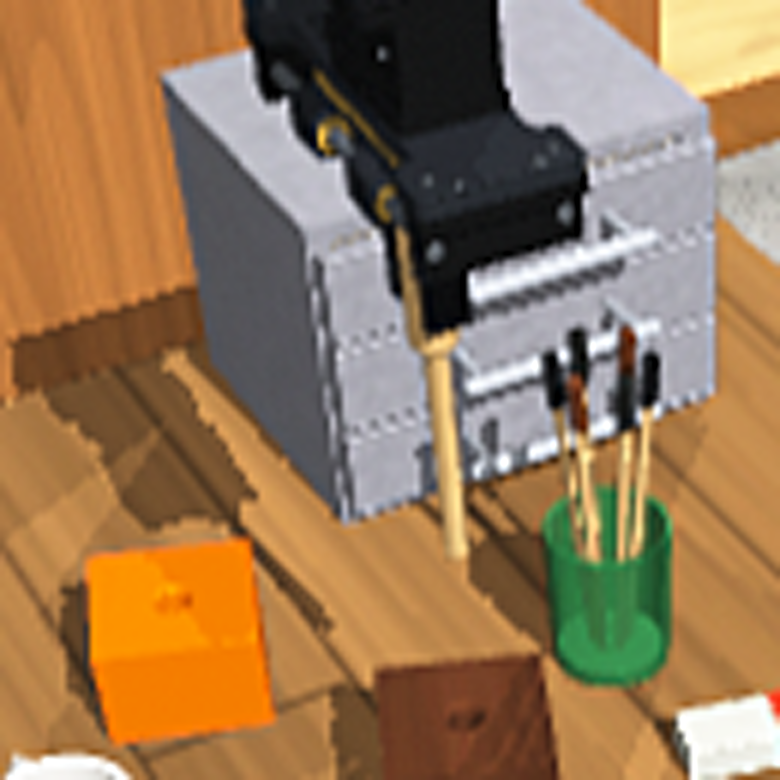

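View pics/t1c.png

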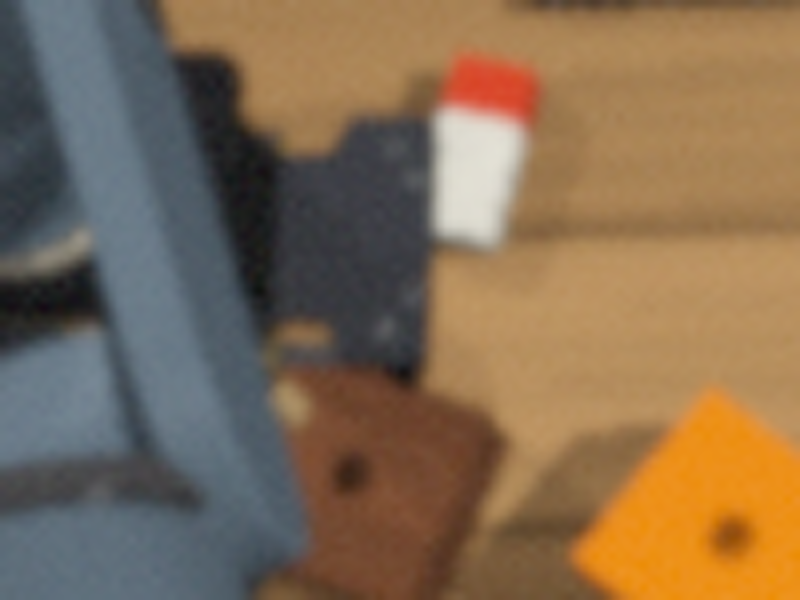

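```bash
cat > axis.py <<'E'
from h import *
def stick(c,tcp,z0,z1,rad=.04):
    P=cloud(c);hsv=cv2.cvtColor(c['img'],cv2.COLOR_BGR2HSV)
    m=(np.linalg.norm(P[...,:2]-tcp[:2],axis=-1)<rad)&(P[...,2]>z0)&(P[...,2]<z1)&(hsv[...,2]>90)
    q=P[m]
    # shift visible surface to axis by about 6*0.8 mm away from camera
    d=q.mean(0)-c['origin'];d[2]=0;d/=np.linalg.norm(d)
    q=q+d*.0045
    mu=q.mean(0);A=np.linalg.svd(q-mu)[2][0];A=A*np.sign(A[2])
    return mu,A,q
E
python3 - <<'E'
from axis import *
np.set_printoptions(precision=4,suppress=True)
from rig import bot
st=bot.read_state();print(st['position'],st['force'],st['opening'])
s=load('side1.pkl');t=load('top1.pkl')
print('hole',onz(t,195+350/8,130+472/8,.06),onz(s,200+467/6,40+718/6,.06))
mu,A,q=stick(s,st['position'],.14,.28)
print(len(q),mu,A,q.min(0),q.max(0))
A/=A[2];print('at tcp z',mu+A*(st['position'][2]-mu[2]),'tip(155 below grasp)',mu+A*(st['position'][2]+.019-.155-mu[2]))
print('tip px side z', dep(s,200+457/6,40+550/6))
E
```

```text
[0.5468 0.3095 0.2982] [-0.0086 -0.6044 -0.5563] 0.266467768646014
hole [0.5473 0.308  0.06  ] [0.5489 0.3078 0.06  ]
137 [0.5507 0.3103 0.2254] [-0.0171 -0.0143  0.9998] [0.5457 0.3048 0.1654] [0.5576 0.3176 0.2795]
at tcp z [0.5495 0.3093 0.2982] tip(155 below grasp) [0.5518 0.3112 0.1622]
tip px side z [0.5517 0.3064 0.1698]
```

Emit:
send_rows(
  fingers=[0,0,0,0,0,0,0,0,0,0],
  dp=[
    [0,-15,0],
    [0,-45,0],
    [-1,-80,0],
    [-1,-115,0],
    [-2,-150,0],
    [-2,-185,0],
    [-3,-220,0],
    [-3,-255,0],
    [-4,-280,0],
    [-4,-290,0],
  ],
  turn=[
    [0,0,0],
    [0,0,0],
    [0,0,0],
    [0,0,0],
    [0,0,0],
    [0,0,0],
    [0,0,0],
    [0,0,0],
    [0,0,0],
    [0,0,0],
  ],
)

```text
time_s: 3.45
position: [0.541, 0.0154, 0.296]
tcp_rot: [[-0.002, -0.999, 0.047], [-0.002, 0.047, 0.999], [-1.0, 0.002, -0.002]]
force: [-1.2, 0.2, -0.2]
opening: 0.272
```

Emit:
send_rows(
  fingers=[0,0,0,0,0,0,0,0,0,0],
  dp=[
    [0,-15,0],
    [0,-45,0],
    [0,-80,0],
    [0,-115,0],
    [0,-150,0],
    [0,-185,0],
    [0,-220,0],
    [0,-247,0],
    [0,-261,0],
    [0,-261,0],
  ],
  turn=[
    [0,0,0],
    [0,0,0],
    [0,0,0],
    [0,0,0],
    [0,0,0],
    [0,0,0],
    [0,0,0],
    [0,0,0],
    [0,0,0],
    [0,0,0],
  ],
)

```text
time_s: 4.28
position: [0.5403, -0.248, 0.2943]
tcp_rot: [[-0.004, -0.999, 0.051], [-0.001, 0.051, 0.999], [-1.0, 0.004, -0.001]]
force: [-0.2, -0.4, -0.9]
opening: 0.264
```

```bash
python3 snap.py 2 side top; python3 - <<'E'
from axis import *
from rig import bot
np.set_printoptions(precision=4,suppress=True)
st=bot.read_state();p=st['position'];print(p,st['force'],st['opening'])
s=load('side2.pkl');t=load('top2.pkl')
mu,A,q=stick(s,p,.145,.28)
A/=A[2];print(len(q),mu,A,q[:,2].min(),'tip',mu+A*(p[2]-.136-mu[2]))
crop(s,300,150,150,150,5,'pics/s2c.png');crop(t,340,120,120,90,6,'pics/t2c.png')
E
```

```text
[ 0.5402 -0.2444  0.2948] [ 0.0269 -0.0674  0.2801] 0.26218962725150713
187 [ 0.5397 -0.2487  0.2183] [-0.0041 -0.0082  1.    ] 0.15817889717306866 tip [ 0.54   -0.2482  0.1588]
```

View pics/s2c.png

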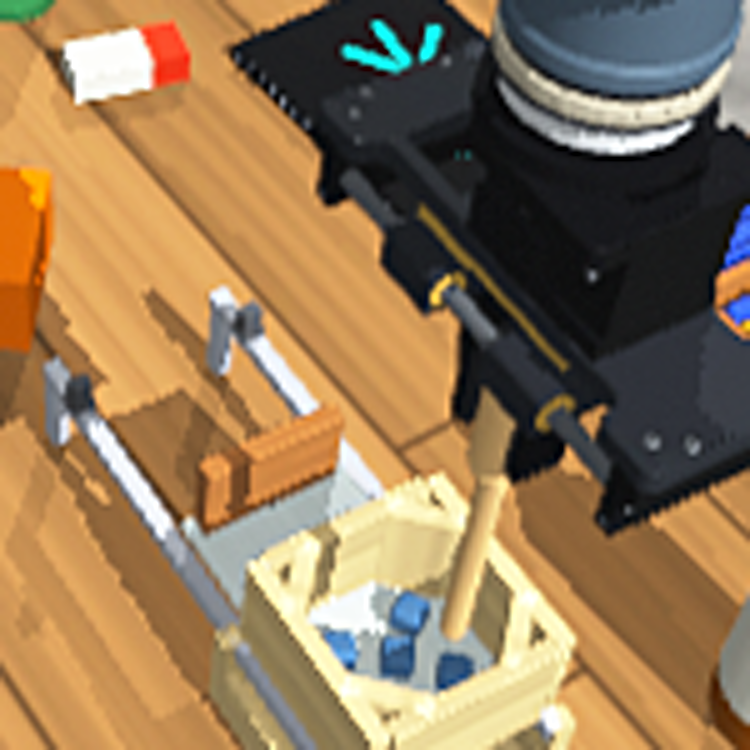

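View pics/t2c.png

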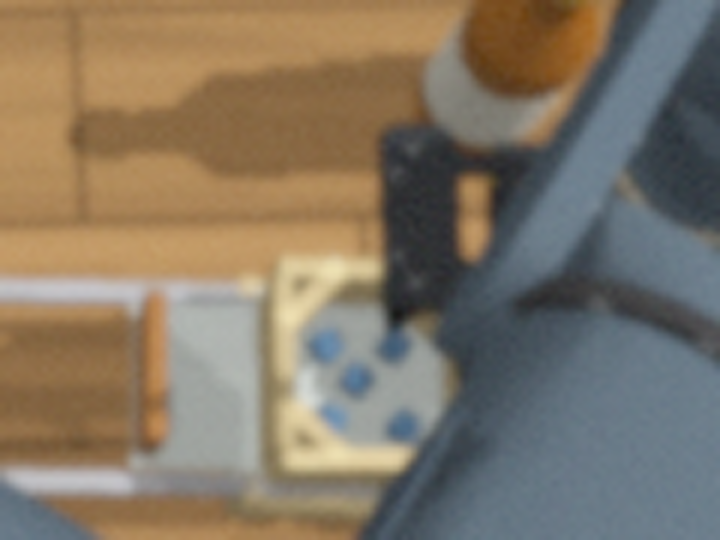

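Emit:
send_rows(
  fingers=[0,0,0,0,0,0,0,0,0],
  dp=[
    [4,4,0],
    [7,7,-5],
    [7,7,-15],
    [7,7,-30],
    [7,7,-48],
    [7,7,-66],
    [7,7,-82],
    [7,7,-88],
    [7,7,-88],
  ],
  turn=[
    [0,0,0],
    [0,0,0],
    [0,0,0],
    [0,0,0],
    [0,0,0],
    [0,0,0],
    [0,0,0],
    [0,0,0],
    [0,0,0],
  ],
)

```text
time_s: 5.13
position: [0.5461, -0.2355, 0.2045]
tcp_rot: [[-0.009, -0.999, 0.047], [0.004, 0.047, 0.999], [-1.0, 0.009, 0.004]]
force: [0.1, 0.0, -1.9]
opening: 0.268
```

```bash
python3 snap.py 3 side; python3 - <<'E'
from axis import *
from rig import bot
np.set_printoptions(precision=4,suppress=True)
st=bot.read_state();p=st['position'];print(p,st['force'],st['opening'])
s=load('side3.pkl')
mu,A,q=stick(s,p,.145,.19,.03)
A/=A[2];print(len(q),mu,A,q[:,2].min(),'tip',mu+A*(p[2]-.136-mu[2]))
crop(s,320,200,120,120,6,'pics/s3c.png')
E
```

```text
[ 0.5469 -0.2363  0.2059] [-0.0891 -0.0006  0.259 ] 0.2665106081945822
53 [ 0.5451 -0.2358  0.164 ] [-0.0773  0.0305  1.    ] 0.14570698182100517 tip [ 0.5524 -0.2387  0.0699]
```

View pics/s3c.png

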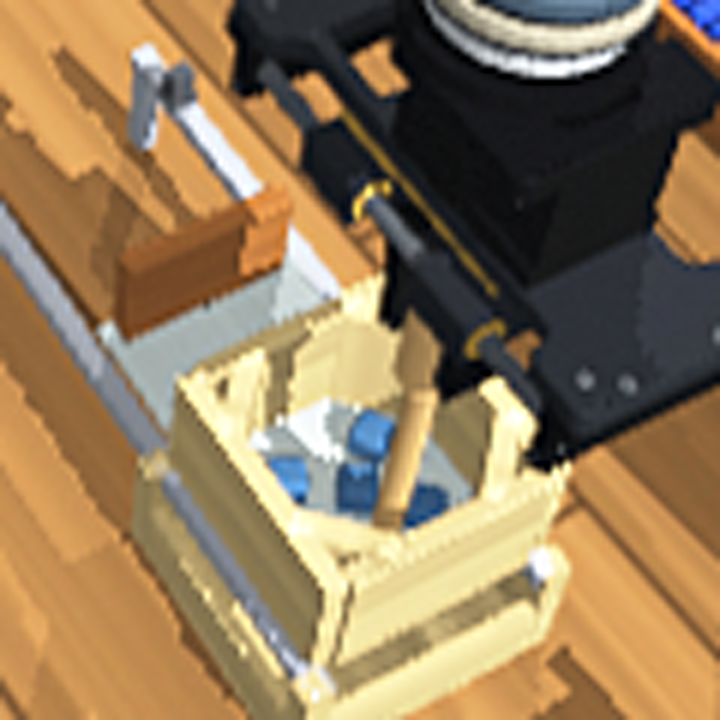

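Emit:
send_rows(
  fingers=[0,0,0,0,0,0,0,0,0,0],
  dp=[
    [9,1,-2],
    [18,6,-2],
    [24,13,-2],
    [28,21,-2],
    [28,31,-2],
    [25,40,-2],
    [20,47,-2],
    [12,52,-2],
    [2.5,54,-2],
    [2.5,54,-2],
  ],
  turn=[
    [0,0,0],
    [0,0,0],
    [0,0,0],
    [0,0,0],
    [0,0,0],
    [0,0,0],
    [0,0,0],
    [0,0,0],
    [0,0,0],
    [0,0,0],
  ],
)

```text
time_s: 6.02
position: [0.5491, -0.1849, 0.205]
tcp_rot: [[-0.003, -0.999, 0.045], [-0.006, 0.045, 0.999], [-1.0, 0.003, -0.006]]
force: [1.5, -6.5, -2.1]
opening: 0.271
```

```bash
python3 snap.py 4 side top; python3 - <<'E'
from axis import *
from rig import bot
np.set_printoptions(precision=4,suppress=True)
st=bot.read_state();p=st['position'];print(p,st['force'],st['opening'])
s=load('side4.pkl')
crop(s,320,200,120,120,6,'pics/s4c.png')
E
```

```text
[ 0.5501 -0.1854  0.2051] [-0.4236 -6.6826 -2.1629] 0.27312735075486966
```

View pics/s4c.png

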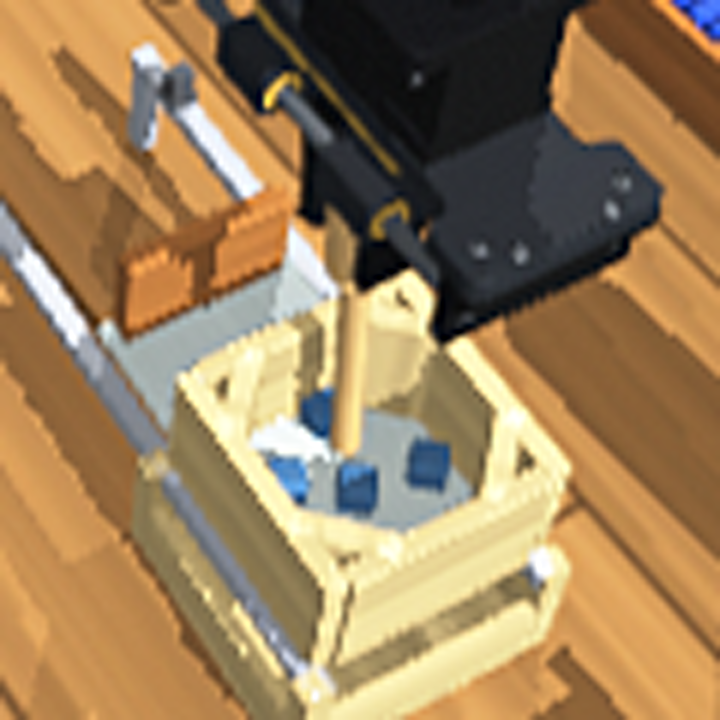

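Emit:
send_rows(
  fingers=[0,0,0,0,0,0,0,0,0,0],
  dp=[
    [-9,-2,0],
    [-16,-6,0],
    [-22,-12,0],
    [-26,-19,0],
    [-26,-27,0],
    [-23,-35,0],
    [-18,-42,0],
    [-11,-46,0],
    [-2,-48,0],
    [-2,-48,0],
  ],
  turn=[
    [0,0,0],
    [0,0,0],
    [0,0,0],
    [0,0,0],
    [0,0,0],
    [0,0,0],
    [0,0,0],
    [0,0,0],
    [0,0,0],
    [0,0,0],
  ],
)

```text
time_s: 6.95
position: [0.5507, -0.2344, 0.2052]
tcp_rot: [[0.001, -0.999, 0.046], [-0.007, 0.046, 0.999], [-1.0, -0.001, -0.007]]
force: [0.3, -0.2, -1.1]
opening: 0.271
```

```bash
python3 snap.py 5 side top; python3 - <<'E'
from axis import *
from rig import bot
np.set_printoptions(precision=4,suppress=True)
st=bot.read_state();p=st['position'];print(p,st['force'],st['opening'])
s=load('side5.pkl')
crop(s,320,200,120,120,6,'pics/s5c.png')
E
```

```text
[ 0.5486 -0.2331  0.2048] [-1.0192  0.8937 -0.1476] 0.26872583676824
```

View pics/s5c.png

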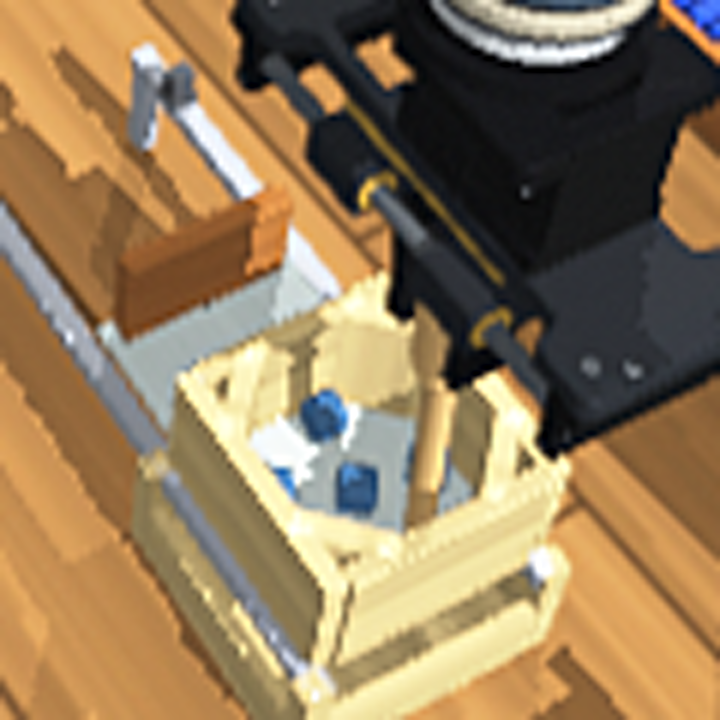

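Emit:
send_rows(
  fingers=[0,0,0,0,0,0,0,0,0,0],
  dp=[
    [5,-3,0],
    [14,-1,0],
    [22,7,0],
    [26,17,0],
    [27,26,0],
    [24,35,0],
    [18,41,0],
    [10,45,0],
    [0,46,0],
    [-9,44,0],
  ],
  turn=[
    [0,0,0],
    [0,0,0],
    [0,0,0],
    [0,0,0],
    [0,0,0],
    [0,0,0],
    [0,0,0],
    [0,0,0],
    [0,0,0],
    [0,0,0],
  ],
)

```text
time_s: 7.88
position: [0.5399, -0.1895, 0.2056]
tcp_rot: [[0.002, -0.999, 0.045], [-0.008, 0.045, 0.999], [-1.0, -0.002, -0.008]]
force: [2.2, -2.7, -0.1]
opening: 0.267
```

```bash
python3 snap.py 6 side top; python3 - <<'E'
from axis import *
from rig import bot
np.set_printoptions(precision=4,suppress=True)
st=bot.read_state();p=st['position'];print(p,st['force'],st['opening'])
s=load('side6.pkl')
crop(s,320,200,120,120,6,'pics/s6c.png')
E
```

```text
[ 0.5387 -0.1904  0.2056] [ 1.1238 -1.3995 -0.6904] 0.26626668308271334
```

View pics/s6c.png

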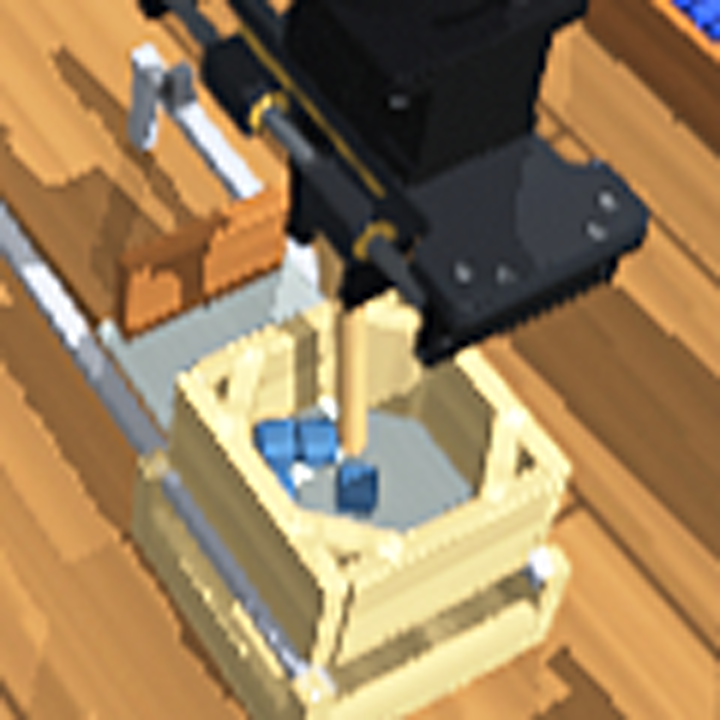

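Emit:
send_rows(
  fingers=[0,0,0,0,0,0,0,0,0,0],
  dp=[
    [-8,-3,0],
    [-14,-8,0],
    [-17,-16,0],
    [-17,-25,0],
    [-14,-34,0],
    [-8,-41,0],
    [0,-46,0],
    [9,-48,0],
    [18,-46,0],
    [26,-40,0],
  ],
  turn=[
    [0,0,0],
    [0,0,0],
    [0,0,0],
    [0,0,0],
    [0,0,0],
    [0,0,0],
    [0,0,0],
    [0,0,0],
    [0,0,0],
    [0,0,0],
  ],
)

```text
time_s: 8.82
position: [0.5647, -0.2299, 0.2048]
tcp_rot: [[-0.004, -0.999, 0.047], [-0.006, 0.047, 0.999], [-1.0, 0.004, -0.006]]
force: [-2.4, 0.4, -0.4]
opening: 0.272
```

```bash
python3 snap.py 7 side top; python3 - <<'E'
from axis import *
from rig import bot
np.set_printoptions(precision=4,suppress=True)
st=bot.read_state();p=st['position'];print(p,st['force'],st['opening'])
s=load('side7.pkl')
crop(s,320,200,120,120,6,'pics/s7c.png')
E
```

```text
[ 0.5654 -0.2285  0.2049] [-0.9153  1.1572 -0.7337] 0.26729672548857814
```

View pics/s7c.png

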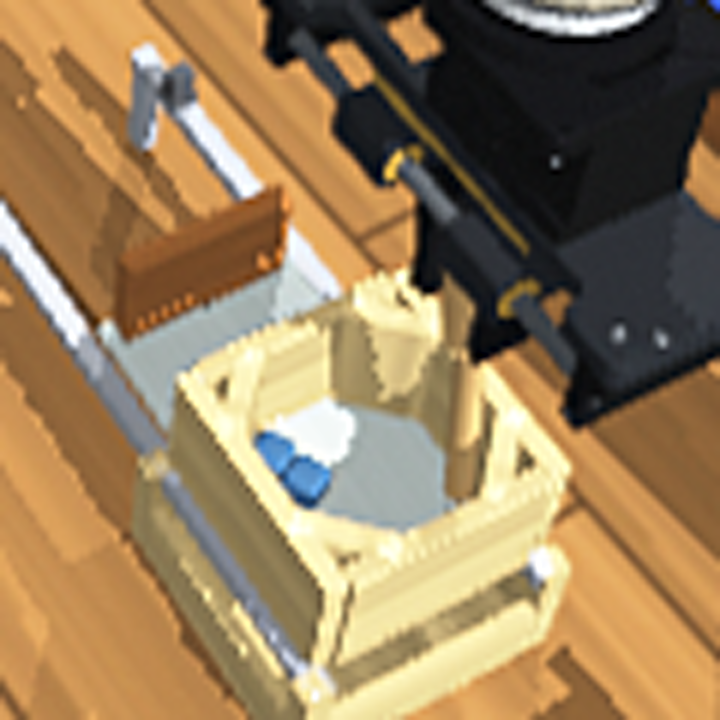

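Emit:
send_rows(
  fingers=[0,0,0,0,0,0,0,0,0,0],
  dp=[
    [7,13,0],
    [4,27,0],
    [-8,37,0],
    [-22,38,0],
    [-35,31,0],
    [-41,17,0],
    [-38,3,0],
    [-26,-7,0],
    [-12,-8,0],
    [1,-1,0],
  ],
  turn=[
    [0,0,0],
    [0,0,0],
    [0,0,0],
    [0,0,0],
    [0,0,0],
    [0,0,0],
    [0,0,0],
    [0,0,0],
    [0,0,0],
    [0,0,0],
  ],
)

```text
time_s: 9.75
position: [0.5678, -0.2323, 0.2052]
tcp_rot: [[-0.0, -0.999, 0.048], [-0.008, 0.048, 0.999], [-1.0, -0.0, -0.008]]
force: [0.0, -0.7, -0.8]
opening: 0.268
```

Emit:
send_rows(
  fingers=[0,0,0,0,0,0,0,0,0,0],
  dp=[
    [7,13,0],
    [4,27,0],
    [-8,36,0],
    [-22,36,0],
    [-33,28,0],
    [-35,16,0],
    [-30,6,0],
    [-22,4,0],
    [-17,8,0],
    [-17,14,0],
  ],
  turn=[
    [0,0,0],
    [0,0,0],
    [0,0,0],
    [0,0,0],
    [0,0,0],
    [0,0,0],
    [0,0,0],
    [0,0,0],
    [0,0,0],
    [0,0,0],
  ],
)

```text
time_s: 10.58
position: [0.5531, -0.2198, 0.2052]
tcp_rot: [[0.003, -0.999, 0.049], [-0.009, 0.049, 0.999], [-1.0, -0.003, -0.009]]
force: [-0.3, 0.2, -1.1]
opening: 0.271
```

```bash
python3 snap.py 8 side top; python3 - <<'E'
from axis import *
from rig import bot
np.set_printoptions(precision=4,suppress=True)
st=bot.read_state();p=st['position'];print(p,st['force'],st['opening'])
s=load('side8.pkl');t=load('top8.pkl')
a=s['img'][200:320,320:440];b=t['img'][145:225,350:440]
cv2.imwrite('pics/s8c.png',np.hstack([cv2.resize(a,(400,400),interpolation=cv2.INTER_CUBIC),cv2.resize(b,(400,400),interpolation=cv2.INTER_CUBIC)]))
E
```

```text
[ 0.5511 -0.2171  0.2048] [ 0.389   0.5161 -0.9819] 0.2691557231675495
```

View pics/s8c.png

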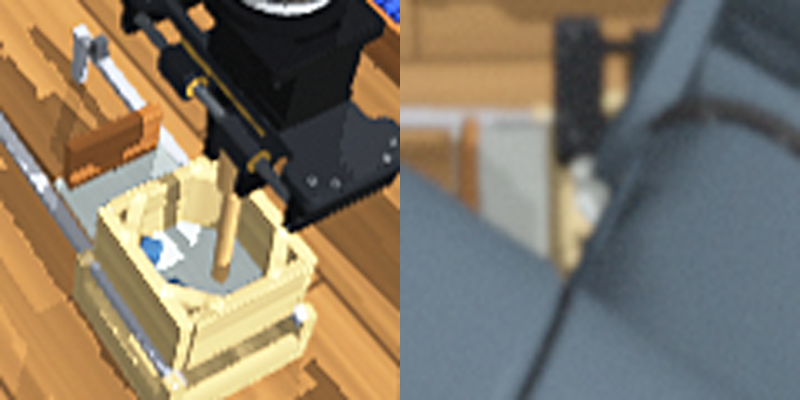

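Emit:
send_rows(
  fingers=[0,0,0,0,0,0,0,0,0,0],
  dp=[
    [0,0,10],
    [0,0,35],
    [0,0,65],
    [0,0,90],
    [0,10,95],
    [0,40,95],
    [0,75,95],
    [0,110,95],
    [0,140,95],
    [0,150,95],
  ],
  turn=[
    [0,0,0],
    [0,0,0],
    [0,0,0],
    [0,0,0],
    [0,0,0],
    [0,0,0],
    [0,0,0],
    [0,0,0],
    [0,0,0],
    [0,0,0],
  ],
)

```text
time_s: 11.52
position: [0.5495, -0.0621, 0.2994]
tcp_rot: [[-0.003, -0.999, 0.043], [-0.004, 0.043, 0.999], [-1.0, 0.003, -0.004]]
force: [-0.0, 0.2, -0.7]
opening: 0.271
```

```bash
python3 snap.py 9 side top; python3 - <<'E'
from axis import *
from rig import bot
np.set_printoptions(precision=1,suppress=True)
st=bot.read_state();p=st['position'];print(p*1000,st['force'],st['opening'])
s=load('side9.pkl');t=load('top9.pkl')
a=s['img'][200:320,320:440];b=t['img'][145:225,350:440]
cv2.imwrite('pics/s9c.png',np.hstack([cv2.resize(a,(400,400),interpolation=cv2.INTER_CUBIC),cv2.resize(b,(400,400),interpolation=cv2.INTER_CUBIC)]))
H=np.array([.548,-.2141]);R=np.array([[.999,.044],[-.044,.999]])
P=cloud(t);b,g,r=[t['img'][...,i].astype(int) for i in range(3)]
m=(b-r>35)&(np.linalg.norm(P[...,:2]-H,axis=-1)<.06)
k,l,st,ce=cv2.connectedComponentsWithStats(m.astype(np.uint8))
for i in range(1,k):print(ce[i],st[i,4],(onz(t,*ce[i],.078)[:2]-H)@R*1000)
E
```

```text
[550.4 -64.6 299.6] [ 0.1  0.6 -0.6] 0.26766496287576874
[410.3 181.9] 9 [  6.5 -33.2]
[404.2 190.8] 26 [-23.  -12.6]
```

View pics/s9c.png

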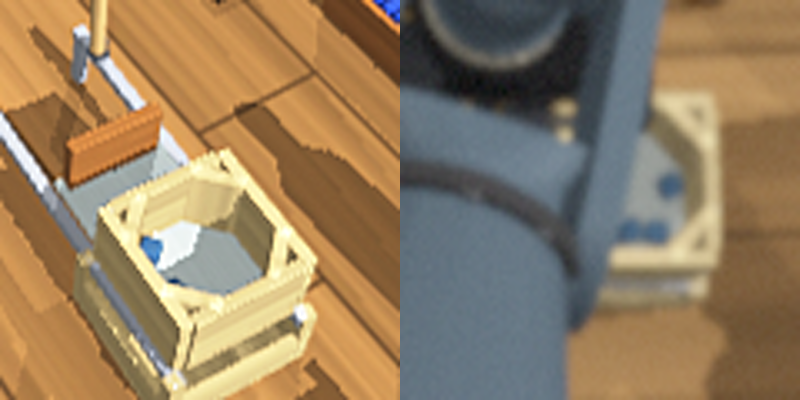

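Emit:
send_rows(
  fingers=[0,0,0,0,0,0,0,0,0,0],
  dp=[
    [0,15,0],
    [0,45,0],
    [0,80,0],
    [0,115,0],
    [0,150,0],
    [0,185,0],
    [0,220,0],
    [0,250,0],
    [0,270,0],
    [0,275,0],
  ],
  turn=[
    [0,0,0],
    [0,0,0],
    [0,0,0],
    [0,0,0],
    [0,0,0],
    [0,0,0],
    [0,0,0],
    [0,0,0],
    [0,0,0],
    [0,0,0],
  ],
)

```text
time_s: 12.45
position: [0.5507, 0.2123, 0.2993]
tcp_rot: [[-0.001, -0.999, 0.04], [-0.006, 0.04, 0.999], [-1.0, 0.001, -0.006]]
force: [0.2, -0.2, -0.9]
opening: 0.27
```

```bash
python3 snap.py 10 side top; python3 - <<'E'
from axis import *
from rig import bot
np.set_printoptions(precision=1,suppress=True)
st=bot.read_state();p=st['position'];print(p*1000,st['force'],st['opening'])
s=load('side10.pkl');t=load('top10.pkl')
a=s['img'][200:320,320:440];b=t['img'][145:225,350:440]
cv2.imwrite('pics/s10c.png',np.hstack([cv2.resize(a,(400,400),interpolation=cv2.INTER_CUBIC),cv2.resize(b,(400,400),interpolation=cv2.INTER_CUBIC)]))
mu,A,q=stick(s,p,.145,.28)
A/=A[2];print(len(q),mu*1000,A*1000,q[:,2].min()*1000,'tip',(mu+A*(p[2]-.136-mu[2]))*1000)
crop(s,200,80,140,120,5,'pics/s10b.png')
H=np.array([.548,-.2141]);R=np.array([[.999,.044],[-.044,.999]])
P=cloud(t);b,g,r=[t['img'][...,i].astype(int) for i in range(3)]
m=(b-r>35)&(np.linalg.norm(P[...,:2]-H,axis=-1)<.06)
k,l,st,ce=cv2.connectedComponentsWithStats(m.astype(np.uint8))
for i in range(1,k):print(ce[i],st[i,4],(onz(t,*ce[i],.078)[:2]-H)@R*1000)
E
```

```text
[550.7 210.1 299.2] [-0.6 -0.6 -0.6] 0.26753279552508213
143 [557.  211.  224.1] [ -60.8    8.7 1000. ] 161.8726557382858 tip [560.7 210.5 163.2]
[410.2 182. ] 10 [  6.1 -32.8]
[404.3 190.8] 25 [-23.2 -13. ]
```

View pics/s10c.png

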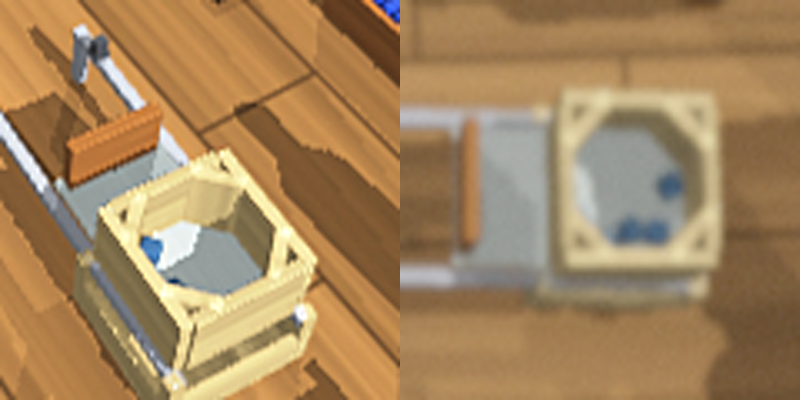

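View pics/s10b.png

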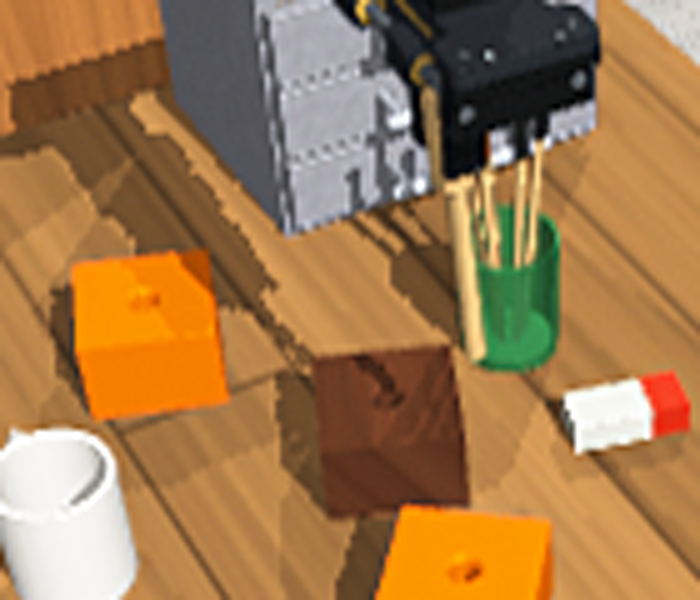

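```bash
python3 - <<'E'
from axis import *
np.set_printoptions(precision=1,suppress=True)
H=np.array([.548,-.2141]);R=np.array([[.999,.044],[-.044,.999]])
s=load('side10.pkl');t=load('top10.pkl')
for c in(s,t):
    P=cloud(c);b,g,r=[c['img'][...,i].astype(int) for i in range(3)]
    loc=(P[...,:2]-H)@R*1000
    m=(b-r>20)&(np.abs(loc).max(-1)<48)&(P[...,2]>.066)&(P[...,2]<.09)
    vv,uu=np.nonzero(m)
    for u,v in zip(uu,vv): print((u,v),loc[v,u],P[v,u,2]*1000,end=';')
    print()
E
```

```text
(np.int64(363), np.int64(271)) [-18.1  41.3] 78.58201017485223;(np.int64(364), np.int64(271)) [-14.9  41.3] 76.20912450864925;(np.int64(363), np.int64(272)) [-19.4  39.2] 78.09357489862367;(np.int64(364), np.int64(272)) [-17.5  37.8] 78.59226669677189;(np.int64(365), np.int64(272)) [-16.5  35.3] 81.31378910183018;(np.int64(366), np.int64(272)) [-14.5  34.1] 81.56639799578436;(np.int64(367), np.int64(272)) [-11.4  34.1] 79.11546557959326;(np.int64(362), np.int64(273)) [-23.5  37.5] 79.14841917587123;(np.int64(363), np.int64(273)) [-20.6  37.2] 77.34489056262505;(np.int64(364), np.int64(273)) [-20.5  33.8] 82.1312393473107;(np.int64(365), np.int64(273)) [-18.4  32.6] 82.15768208729202;(np.int64(366), np.int64(273)) [-15.6  32.3] 80.38465379744497;(np.int64(367), np.int64(273)) [-14.   30.5] 81.71981233729453;(np.int64(368), np.int64(273)) [-11.5  29.9] 80.70781162161889;(np.int64(362), np.int64(274)) [-24.7  35.5] 78.54360772739233;(np.int64(363), np.int64(274)) [-24.1  32.6] 82.18024260917444;(np.int64(364), np.int64(274)) [-21.2  32.4] 80.23720320731987;(np.int64(365), np.int64(274))
[... 4554 characters left out ...]
14933223;(np.int64(399), np.int64(192)) [-25.4   1.8] 68.078649132844;(np.int64(400), np.int64(192)) [-27.8   1.3] 80.69322892640751;(np.int64(401), np.int64(192)) [-28.4  -1.2] 83.88861754057864;(np.int64(402), np.int64(192)) [-27.3  -5.5] 78.64885394663479;(np.int64(403), np.int64(192)) [-26.9  -9.1] 76.87418673255308;(np.int64(404), np.int64(192)) [-26.9 -12.3] 77.06356824699623;(np.int64(405), np.int64(192)) [-27.6 -14.6] 80.93267865685982;(np.int64(406), np.int64(192)) [-27.1 -18.3] 78.69829757579794;(np.int64(407), np.int64(192)) [-27.8 -20.6] 82.62714052540198;(np.int64(408), np.int64(192)) [-26.8 -24.8] 78.06764189543958;(np.int64(409), np.int64(192)) [-27.4 -27.2] 81.50343673542504;
```

Emit:
send_rows(
  fingers=[0,0,0,0,0,0,0,0,0,0],
  dp=[
    [0,20,0],
    [-2,45,0],
    [-4,70,0],
    [-4,90,0],
    [-4,97,0],
    [-4,97,-15],
    [-4,97,-40],
    [-4,97,-65],
    [-4,97,-75],
    [-4,97,-75],
  ],
  turn=[
    [0.002,0.015,0],
    [0.004,0.03,0],
    [0.007,0.045,0],
    [0.009,0.061,0],
    [0.009,0.061,0],
    [0.009,0.061,0],
    [0.009,0.061,0],
    [0.009,0.061,0],
    [0.009,0.061,0],
    [0.009,0.061,0],
  ],
)

```text
time_s: 13.38
position: [0.5453, 0.3044, 0.2212]
tcp_rot: [[-0.069, -0.997, 0.043], [-0.002, 0.043, 0.999], [-0.998, 0.069, -0.005]]
force: [0.0, -0.3, -1.2]
opening: 0.267
```

```bash
python3 snap.py 11 side top; python3 - <<'E'
from axis import *
from rig import bot
np.set_printoptions(precision=1,suppress=True)
st=bot.read_state();p=st['position'];print(p*1000,st['force'],st['opening'])
s=load('side11.pkl');t=load('top11.pkl')
mu,A,q=stick(s,p,.1,.2,.03)
A/=A[2];print(len(q),mu*1000,A*1000,q[:,2].min()*1000,'tip',(mu+A*(p[2]-.136-mu[2]))*1000)
a=s['img'][110:190,240:320];b=t['img'][160:220,210:270]
cv2.imwrite('pics/s11.png',np.hstack([cv2.resize(a,(400,400),interpolation=cv2.INTER_CUBIC),cv2.resize(b,(400,400),interpolation=cv2.INTER_CUBIC)]))
E
```

```text
[547.5 305.9 224.6] [ 0.4  0.7 -0.5] 0.26713939563445976
107 [546.2 303.7 151.5] [   4.6    1.5 1000. ] 100.58762635095586 tip [546.  303.6  88.6]
```

View pics/s11.png

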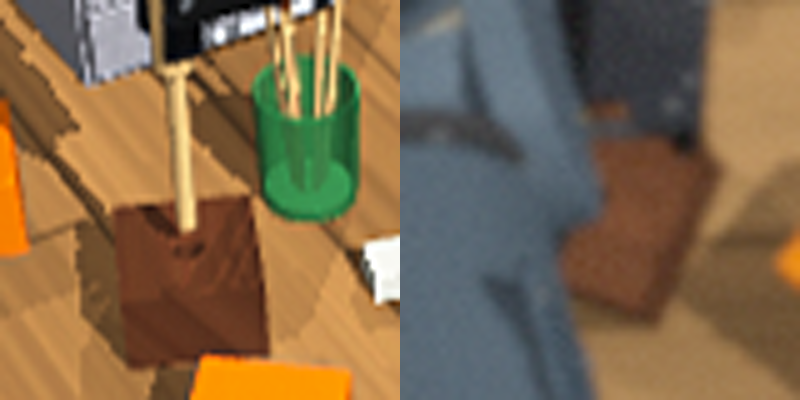

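Emit:
send_rows(
  fingers=[0,0,0,0,0,0],
  dp=[
    [1,3,0],
    [1.5,4.5,-8],
    [1.5,4.5,-16],
    [1.5,4.5,-24],
    [1.5,4.5,-33],
    [1.5,4.5,-33],
  ],
  turn=[
    [0,0,0],
    [0,0,0],
    [0,0,0],
    [0,0,0],
    [0,0,0],
    [0,0,0],
  ],
)

```text
time_s: 13.98
position: [0.5475, 0.31, 0.1893]
tcp_rot: [[-0.066, -0.997, 0.042], [-0.0, 0.042, 0.999], [-0.998, 0.066, -0.003]]
force: [-0.8, -0.3, -1.5]
opening: 0.267
```

```bash
python3 snap.py 12 side; python3 - <<'E'
from axis import *
from rig import bot
np.set_printoptions(precision=1,suppress=True)
st=bot.read_state();p=st['position'];print(p*1000,st['force'],st['opening'])
s=load('side12.pkl')
mu,A,q=stick(s,p,.07,.14,.03)
A/=A[2];print(len(q),mu*1000,A*1000,'tip',(mu+A*(p[2]-.136-mu[2]))*1000)
crop(s,240,110,80,80,8,'pics/s12.png')
E
```

```text
[547.9 310.1 190. ] [ 0.2  0.3 -1.4] 0.26675675529847626
69 [548.  308.8 106.4] [  -2.    -3.4 1000. ] tip [548.1 309.   54. ]
```

View pics/s12.png

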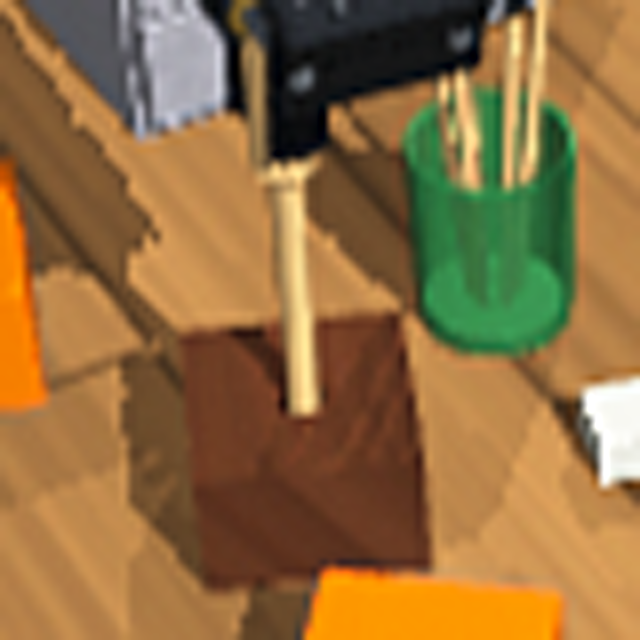

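Emit:
send_rows(
  fingers=[0,0,0,0,0,0,0,0],
  dp=[
    [0,0,-6],
    [0,0,-12],
    [0,0,-18],
    [0,0,-24],
    [0,0,-30],
    [0,0,-36],
    [0,0,-41],
    [0,0,-41],
  ],
  turn=[
    [0,0,0],
    [0,0,0],
    [0,0,0],
    [0,0,0],
    [0,0,0],
    [0,0,0],
    [0,0,0],
    [0,0,0],
  ],
)

```text
time_s: 14.7
position: [0.5477, 0.31, 0.1481]
tcp_rot: [[-0.066, -0.997, 0.042], [-0.0, 0.042, 0.999], [-0.998, 0.066, -0.003]]
force: [-0.8, -0.7, -1.0]
opening: 0.268
```

Emit:
send_rows(
  fingers=[0.35,0.5,0.6,0.6,0.6,0.6,0.6,0.6,0.6,0.6],
  dp=[
    [0,0,0],
    [0,0,0],
    [0,0,0],
    [0,0,0],
    [0,0,10],
    [0,0,30],
    [0,0,60],
    [0,0,90],
    [0,0,100],
    [0,0,100],
  ],
  turn=[
    [0,0,0],
    [0,0,0],
    [0,0,0],
    [0,0,0],
    [0,0,0],
    [0,0,0],
    [0,0,0],
    [0,0,0],
    [0,-0.03,0],
    [0,-0.066,0],
  ],
)

```text
time_s: 15.53
position: [0.5507, 0.3108, 0.2528]
tcp_rot: [[0.011, -0.999, 0.043], [0.003, 0.043, 0.999], [-1.0, -0.01, 0.003]]
force: [-0.3, -0.7, -0.5]
opening: 0.598
```

Emit:
send_rows(
  fingers=[0.6,0.6,0.6,0.6,0.5,0.5,0.5,0.5,0.5,0.5],
  dp=[
    [0,-20,0],
    [1,-55,0],
    [1,-95,0],
    [2,-135,0],
    [2,-175,0],
    [3,-215,0],
    [3,-255,0],
    [4,-290,0],
    [4,-310,0],
    [4,-310,0],
  ],
  turn=[
    [0,-0.02,0],
    [0,-0.02,0],
    [0,-0.02,0],
    [0,-0.02,0],
    [0,-0.02,0],
    [0,-0.02,0],
    [0,-0.02,0],
    [0,-0.02,0],
    [0,-0.02,0],
    [0,-0.02,0],
  ],
)

```text
time_s: 16.37
position: [0.5547, -0.0034, 0.253]
tcp_rot: [[0.032, -0.998, 0.048], [0.0, 0.048, 0.999], [-0.999, -0.032, 0.002]]
force: [-0.2, 0.1, -1.0]
opening: 0.497
```

```bash
python3 snap.py 13 side top; python3 - <<'E'
from axis import *
from rig import bot
np.set_printoptions(precision=1,suppress=True)
st=bot.read_state();p=st['position'];print(p*1000,st['tcp_rot']*1000,st['force'],st['opening'])
s=load('side13.pkl');t=load('top13.pkl')
b=np.array([.547,.309])
for c in(s,t):
    P=cloud(c);m=(np.linalg.norm(P[...,:2]-b,axis=-1)<.04)&(P[...,2]>.07)
    q=P[m]*1000;print(len(q),q.mean(0),q[q[:,2]>q[:,2].max()-8].mean(0),q[:,2].max())
a=s['img'][110:190,240:320];b=t['img'][160:220,210:270]
cv2.imwrite('pics/s13.png',np.hstack([cv2.resize(a,(400,400),interpolation=cv2.INTER_CUBIC),cv2.resize(b,(400,400),interpolation=cv2.INTER_CUBIC)]))
E
```

```text
[554.3   0.5 252.9] [[  30.8 -998.5   44.8]
 [   3.1   44.9  999. ]
 [-999.5  -30.6    4.5]] [0.9 0.4 0.2] 0.49984347879336366
211 [545.7 303.5 148.9] [547.5 307.  189.7] 193.63616770396996
110 [546.1 306.6 164.3] [549.1 309.1 189.9] 194.08343047525722
```

View pics/s13.png

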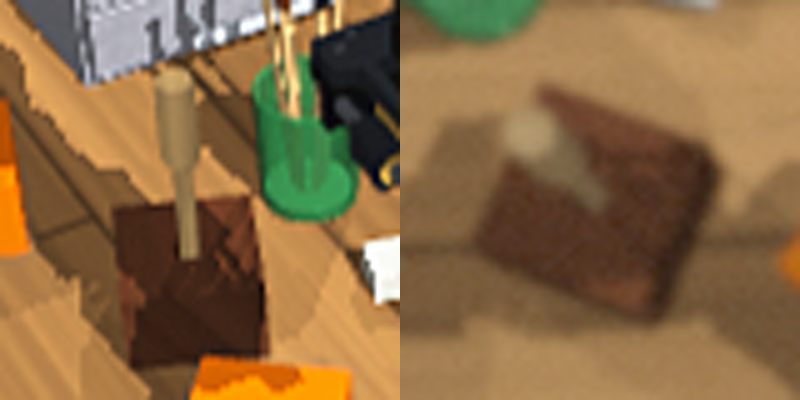

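View pics/side13.png

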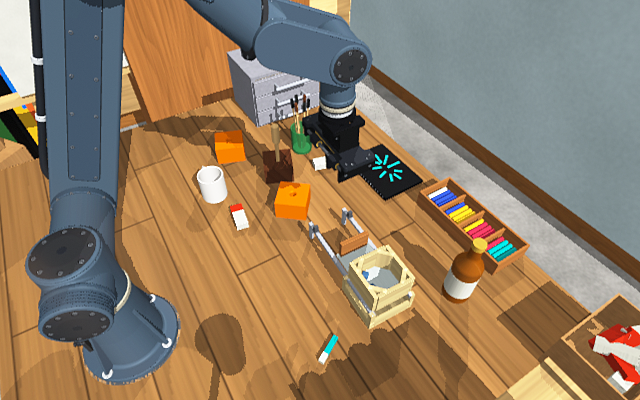

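Emit:
send_rows(
  fingers=[0.5,0.5,0.5,0.5,0.5,0.5,0.5,0.5,0.5,0.5],
  dp=[
    [0,-20,0],
    [-1,-50,0],
    [-2,-80,0],
    [-2.5,-97,0],
    [-2.5,-100,-10],
    [-2.5,-100,-35],
    [-2.5,-100,-65],
    [-2.5,-100,-90],
    [-2.5,-100,-105],
    [-2.5,-100,-105],
  ],
  turn=[
    [0,0.01,0],
    [0,0.02,0],
    [0,0.031,0],
    [0,0.031,0],
    [0,0.031,0],
    [0,0.031,0],
    [0,0.031,0],
    [0,0.031,0],
    [0,0.031,0],
    [0,0.031,0],
  ],
)

```text
time_s: 17.3
position: [0.5486, -0.096, 0.1439]
tcp_rot: [[-0.009, -0.999, 0.043], [0.007, 0.043, 0.999], [-1.0, 0.009, 0.007]]
force: [0.1, 0.3, -0.6]
opening: 0.501
```

```bash
python3 snap.py 14 side; python3 - <<'E'
from h import *
from rig import bot
np.set_printoptions(precision=1,suppress=True)
st=bot.read_state();p=st['position'];print(p*1000,st['tcp_rot']*1000,st['force'],st['opening'])
s=load('side14.pkl')
crop(s,300,180,130,110,6,'pics/s14.png')
E
```

```text
[550.1 -96.8 145.8] [[   -5.1  -999.1    42.9]
 [    5.7    42.9   999.1]
 [-1000.      5.4     5.4]] [0.7 0.1 0.7] 0.49745773771677093
```

View pics/s14.png

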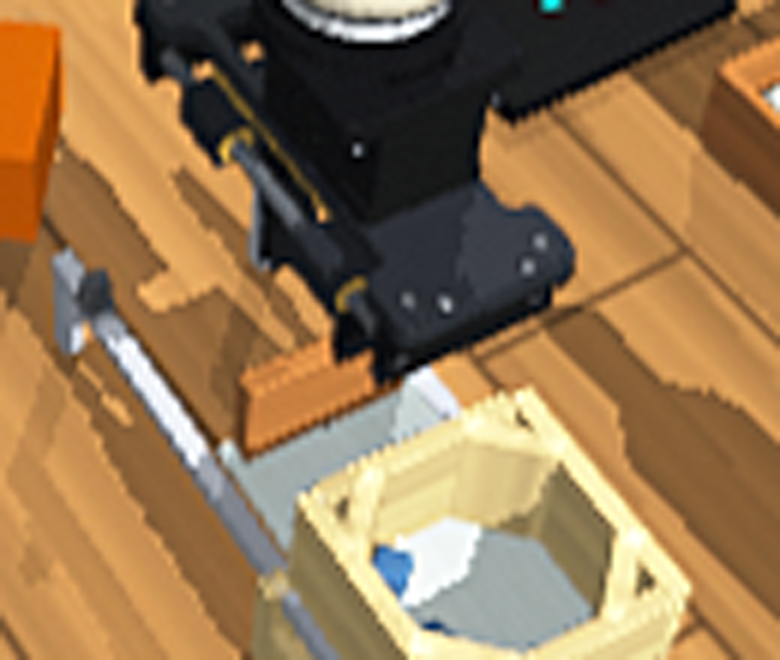

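Emit:
send_rows(
  fingers=[0.5,0.5,0.5,0.5,0.5,0,0,0,0,0],
  dp=[
    [2,-2.5,-5],
    [2,-2.5,-25],
    [2,-2.5,-48],
    [2,-2.5,-65],
    [2,-2.5,-67],
    [2,-2.5,-67],
    [2,-2.5,-67],
    [2,-2.5,-67],
    [2,-2.5,-67],
    [2,-2.5,-67],
  ],
  turn=[
    [0,0,0],
    [0,0,0],
    [0,0,0],
    [0,0,0],
    [0,0,0],
    [0,0,0],
    [0,0,0],
    [0,0,0],
    [0,0,0],
    [0,0,0],
  ],
)

```text
time_s: 18.18
position: [0.5528, -0.0995, 0.0799]
tcp_rot: [[-0.003, -0.999, 0.043], [0.005, 0.043, 0.999], [-1.0, 0.003, 0.005]]
force: [-0.8, -0.1, 0.0]
opening: 0.204
```

```bash
python3 snap.py 15 side top; python3 - <<'E'
from h import *
from rig import bot
np.set_printoptions(precision=1,suppress=True)
st=bot.read_state();p=st['position'];print(p*1000,st['force'],st['opening'])
s=load('side15.pkl')
crop(s,300,180,130,110,6,'pics/s15.png')
E
```

```text
[552.6 -98.5  79.6] [-0.1  1.4  2.5] 0.13739003135856293
```

View pics/s15.png

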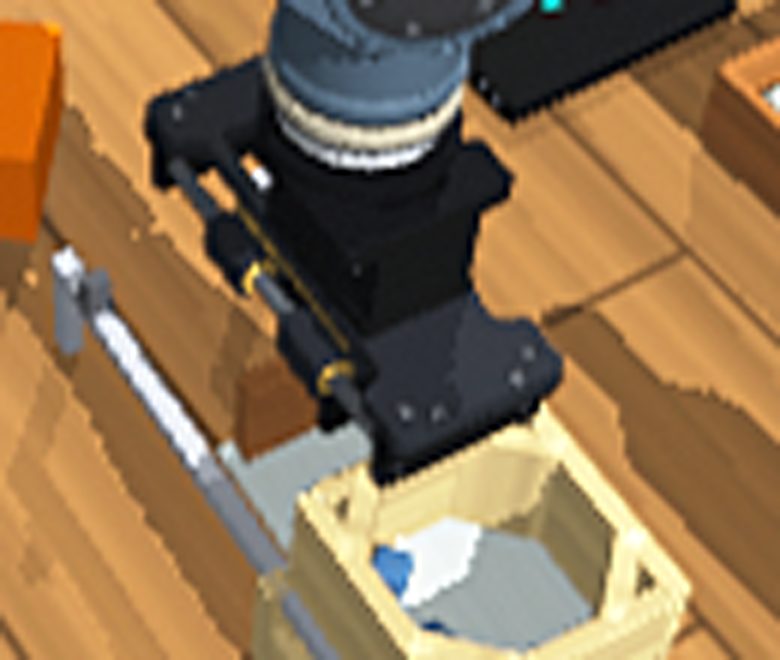

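```bash
python3 - <<'E'
from h import *
np.set_printoptions(precision=1,suppress=True)
for n in ('top0','side0','top10','side10','top13'):
    c=load(n+'.pkl');P=cloud(c)*1000;g=c['img'].max(-1)
    for x0 in (500,609):
        m=(abs(P[...,0]-x0)<16)&(P[...,1]>-30)&(P[...,1]<35)
        up=m&(P[...,2]>73)&(P[...,2]<84)
        q=P[up&(P[...,2]>75.5)];
        if len(q): print(n,x0,len(q),q.mean(0),(q[:,1].max()+q[:,1].min())/2,'x',(q[:,0].max()+q[:,0].min())/2)
        vv,uu=np.nonzero(up);print('   px',list(zip(uu.tolist(),vv.tolist(),P[up][:,1].round().tolist(),P[up][:,2].round().tolist(),g[up].tolist()))) if n=='side0' or n=='top0' else 0
E
```

```text
top0 500 7 [505.6   4.9  79.2] 4.62008480129723 x 505.1102319276986
   px [(332, 197, 6.0, 81.0, 111), (333, 197, 3.0, 78.0, 111), (332, 198, 6.0, 78.0, 101), (333, 198, 3.0, 81.0, 106), (332, 199, 6.0, 80.0, 94), (333, 199, 3.0, 79.0, 105), (332, 200, 6.0, 77.0, 93), (333, 200, 3.0, 74.0, 104)]
top0 609 11 [610.4  -0.4  78.7] -0.3336085509364308 x 610.1652107523241
   px [(332, 165, 3.0, 81.0, 134), (333, 165, -1.0, 77.0, 139), (334, 165, -4.0, 80.0, 149), (332, 166, 3.0, 79.0, 110), (333, 166, -1.0, 76.0, 109), (334, 166, -4.0, 80.0, 131), (332, 167, 3.0, 77.0, 94), (333, 167, -1.0, 73.0, 99), (334, 167, -4.0, 78.0, 123), (332, 168, 3.0, 80.0, 88), (333, 168, -0.0, 77.0, 95), (334, 168, -3.0, 81.0, 119)]
side0 500 14 [503.6   4.6  77.8] 4.381614538097379 x 503.4300793870734
   px [(316, 225, 9.0, 77.0, 108), (313, 226, 10.0, 77.0, 116), (314, 226, 9.0, 77.0, 107), (315, 226, 8.0, 76.0, 108), (316, 226, 7.0, 76.0, 110), (317, 226, 3.0, 80.0, 108), (313, 227, 7.0, 78.0, 73), (314, 227, 4.0, 80.0, 85), (315, 227, 4.0, 78.0, 104), (316, 227, 4.0, 76.0, 101), (317, 227, 0.0, 79.0, 98), 
[... 365 characters left out ...]
 2.0, 76.0, 116), (347, 212, 5.0, 76.0, 100), (348, 212, -0.0, 81.0, 91), (349, 212, 1.0, 78.0, 105), (350, 212, 0.0, 76.0, 106), (351, 212, -3.0, 79.0, 109), (352, 212, -4.0, 78.0, 146), (348, 213, -0.0, 77.0, 55), (349, 213, -4.0, 81.0, 93), (350, 213, -4.0, 78.0, 97), (351, 213, -5.0, 77.0, 93), (348, 214, -2.0, 75.0, 43), (349, 214, -4.0, 76.0, 90), (350, 214, -4.0, 73.0, 92), (348, 215, -4.0, 73.0, 45)]
top10 500 7 [505.1   4.5  79.3] 4.622203319809095 x 504.9427412560443
top10 609 11 [610.6  -0.2  77.8] -0.4729314985440285 x 610.4214980840156
side10 500 14 [503.2   3.9  78.1] 4.259953441408393 x 503.2506337219868
side10 609 13 [609.8  -1.   78.1] -1.5633361807543822 x 609.8899121400402
```

Emit:
send_rows(
  fingers=[0,0,0,0,0,0,0,0,0,0],
  dp=[
    [0,3,0],
    [0.5,9,0],
    [0.7,17,0],
    [1,25,0],
    [1.5,34,0],
    [1.9,43,0],
    [2.3,51,0],
    [2.6,58,0],
    [2.7,62,0],
    [2.7,62,0],
  ],
  turn=[
    [0,0,0],
    [0,0,0],
    [0,0,0],
    [0,0,0],
    [0,0,0],
    [0,0,0],
    [0,0,0],
    [0,0,0],
    [0,0,0],
    [0,0,0],
  ],
)

```text
time_s: 19.12
position: [0.5554, -0.0363, 0.0797]
tcp_rot: [[-0.003, -0.999, 0.043], [0.005, 0.043, 0.999], [-1.0, 0.004, 0.005]]
force: [-0.4, -4.6, -0.9]
opening: 0.135
```

Emit:
send_rows(
  fingers=[0,0,0,0,0,0,0,0],
  dp=[
    [0.1,4,0],
    [0.5,11,0],
    [0.8,19,0],
    [1.2,27,0],
    [1.5,34,0],
    [1.7,38,0],
    [1.7,38,0],
    [1.7,38,0],
  ],
  turn=[
    [0,0,0],
    [0,0,0],
    [0,0,0],
    [0,0,0],
    [0,0,0],
    [0,0,0],
    [0,0,0],
    [0,0,0],
  ],
)

```text
time_s: 19.78
position: [0.557, 0.0009, 0.0797]
tcp_rot: [[-0.004, -0.999, 0.041], [0.003, 0.041, 0.999], [-1.0, 0.004, 0.003]]
force: [-0.8, -7.6, -1.1]
opening: 0.135
```

```bash
python3 snap.py 16 side top; python3 - <<'E'
from h import *
from rig import bot
np.set_printoptions(precision=1,suppress=True)
st=bot.read_state();p=st['position'];print(p*1000,st['force'],st['opening'])
s=load('side16.pkl');t=load('top16.pkl')
crop(s,300,180,130,130,6,'pics/s16.png');crop(t,315,150,120,75,6,'pics/t16.png')
for c in(s,t):
    P=cloud(c)*1000;hsv=cv2.cvtColor(c['img'],cv2.COLOR_BGR2HSV)
    m=(abs(P[...,0]-556)<48)&(abs(P[...,1])<40)&(P[...,2]>104)&(P[...,2]<120)&(hsv[...,1]>110)
    q=P[m]
    for sg in(-1,1):
        r=q[(q[:,0]-556)*sg>12]
        if len(r):print(len(r),r.mean(0),r.min(0),r.max(0), 'top',r[r[:,2]>111.5].mean(0))
E
```

```text
[557.    0.7  79.7] [ 0.1 -7.  -1. ] 0.1361625883195921
50 [527.3  -1.3 111.4] [517.   -6.5 104.2] [543.1   6.9 116.6] top [527.3  -0.  113.8]
```

View pics/s16.png

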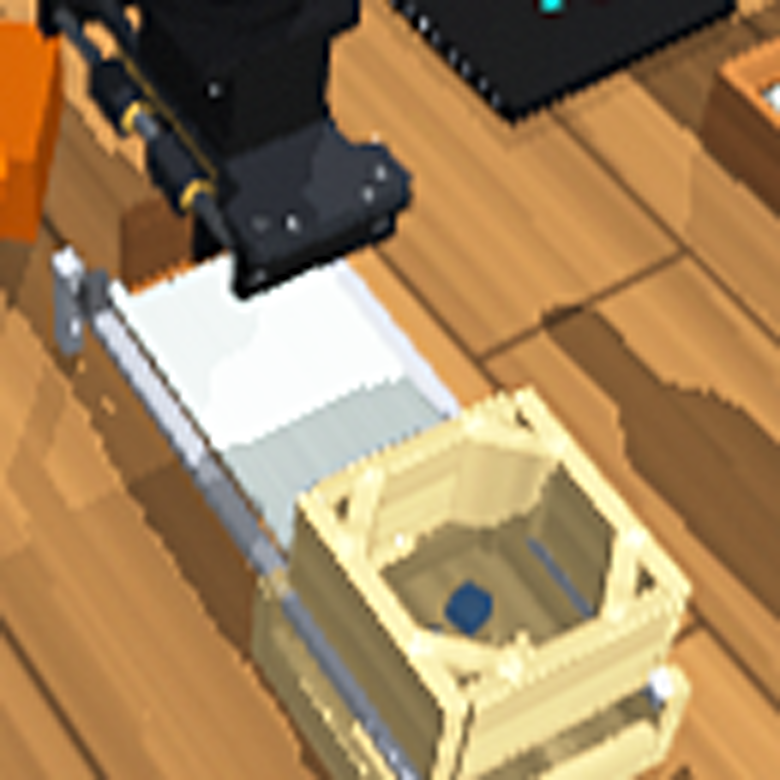

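View pics/t16.png

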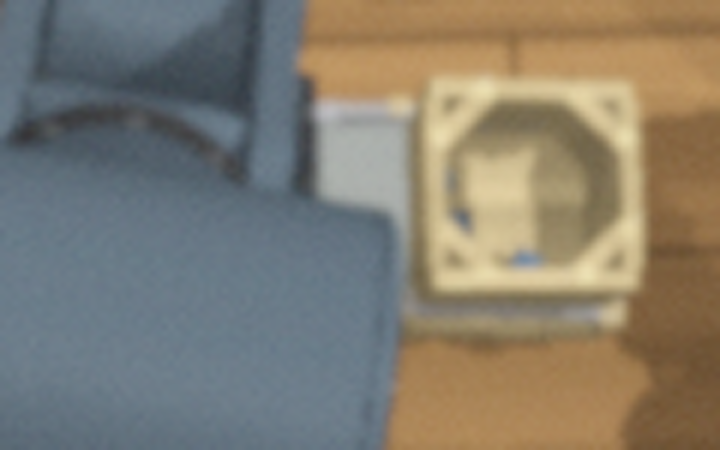

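```bash
python3 - <<'E'
from h import *
np.set_printoptions(precision=1,suppress=True)
for n,yc in(('side0',-99),('side10',-99),('side13',-99),('side15',-99),('side16',0)):
    c=load(n+'.pkl');P=cloud(c)*1000;hsv=cv2.cvtColor(c['img'],cv2.COLOR_BGR2HSV)
    xo=0 if yc==0 else -4.5
    m=(P[...,0]>517+xo)&(P[...,0]<536+xo)&(abs(P[...,1]-yc)<25)&(P[...,2]>100)&(P[...,2]<120)&(hsv[...,1]>110)
    q=P[m]
    if len(q)<5: print(n,len(q));continue
    top=q[q[:,2]>112.5];face=q[q[:,2]<108]
    f=lambda a:(a[:,1]+.044*(a[:,0]-556)).mean()  # y referred to centre line
    print(n,len(q),len(top),len(face),'topY',f(top) if len(top) else 0,'faceY',f(face) if len(face) else 0,'all',f(q))
E
```

```text
side0 52 26 12 topY -100.46179827988405 faceY -103.39078134045275 all -101.48055772694127
side10 53 28 17 topY -100.615048825303 faceY -104.44615092434624 all -102.07513751054664
side13 55 30 14 topY -100.8036950461749 faceY -103.6496289353745 all -101.91949429181956
side15 54 25 14 topY -100.36983647694147 faceY -104.98254549848089 all -102.02748669456902
side16 53 26 16 topY -0.9744615102368146 faceY -4.841187210511336 all -2.802051688699346
```

```bash
python3 - <<'E'
from h import *
np.set_printoptions(precision=2,suppress=True,linewidth=150)
for n in('top0','top10'):
    c=load(n+'.pkl');g=c['img'].astype(float).mean(-1)
    for r0,r1,x in((165,169,610),(197,201,505)):
        pr=g[r0:r1,322:346].mean(0); 
        base=np.interp(np.arange(24),[5,17],[np.median(pr[3:8]),np.median(pr[15:20])])
        w=np.clip(base-pr-12,0,None); w[:6]=0;w[16:]=0
        u=322+(w*np.arange(24)).sum()/w.sum();print(n,pr.round(),'u',u,onz(c,u,(r0+r1-1)/2,.076)*1000)
    # handle: saturation-based centroid along columns
    hsv=cv2.cvtColor(c['img'],cv2.COLOR_BGR2HSV).astype(float)
    pr=hsv[172:193,355:380,1].mean(0);print(pr.round())
    w=np.clip(pr-pr.max()*.5,0,None);w[:6]=0
    u=355+(w*np.arange(25)).sum()/w.sum();print('handle',u,onz(c,u,182,.11)*1000)
E
```

```text
top0 [145. 157. 164. 159. 148. 141. 137. 134. 123. 106.  99. 104. 121. 141. 155. 160. 162. 161. 163. 163. 162. 161. 161. 160.] u 332.2111278195489 [610.98   2.02  76.  ]
top0 [154. 164. 164. 157. 144. 136. 132. 122. 106.  93.  95. 102. 120. 143. 153. 157. 157. 157. 158. 157. 158. 158. 157. 156.] u 331.7670309653916 [505.5    6.87  76.  ]
[131. 132. 132. 132. 131. 127. 105.  89. 117. 145. 147. 137.  98.  39.   8.   8.   7.   8.   8.   8.   8.   7.   7.   7.   7.]
handle 364.32441988950274 [549.42 -95.26 110.  ]
top10 [152. 166. 170. 166. 154. 148. 144. 139. 130. 112. 104. 109. 127. 150. 163. 168. 170. 170. 170. 170. 169. 169. 168. 168.] u 332.1801919925076 [610.98   2.12  76.  ]
top10 [161. 171. 172. 163. 151. 143. 138. 129. 112. 100. 101. 109. 127. 149. 160. 163. 164. 164. 165. 164. 164. 164. 165. 164.] u 331.7567351293678 [505.5    6.91  76.  ]
[130. 130. 130. 129. 130. 126. 105.  88. 115. 144. 145. 135.  97.  38.   8.   7.   8.   7.   8.   7.   7.   7.   7.   7.   7.]
handle 364.3113976582185 [549.43 -95.22 110.  ]
```

Emit:
send_rows(
  fingers=[0,0,0,0],
  dp=[
    [0,1,0],
    [0.1,1.8,0],
    [0.1,1.8,0],
    [0.1,1.8,0],
  ],
  turn=[
    [0,0,0],
    [0,0,0],
    [0,0,0],
    [0,0,0],
  ],
)

```text
time_s: 20.22
position: [0.557, 0.0014, 0.0797]
tcp_rot: [[-0.004, -0.999, 0.041], [0.001, 0.041, 0.999], [-1.0, 0.004, 0.001]]
force: [-1.6, -8.0, -0.9]
opening: 0.133
```

```bash
python3 snap.py 17 side top; python3 - <<'E'
from h import *
from rig import bot
np.set_printoptions(precision=1,suppress=True)
st=bot.read_state();p=st['position'];print(st['time_s'],p*1000,st['force'],st['opening'])
s=load('side17.pkl');t=load('top17.pkl')
a=s['img'][240:320,340:440];b=t['img'][150:225,350:440]
crop(s,300,200,80,60,10,'pics/s17.png')
cv2.imwrite('pics/b17.png',np.hstack([cv2.resize(a,(400,400),interpolation=cv2.INTER_CUBIC),cv2.resize(b,(400,400),interpolation=cv2.INTER_CUBIC)]))
c=s;P=cloud(c)*1000;hsv=cv2.cvtColor(c['img'],cv2.COLOR_BGR2HSV)
m=(P[...,0]>517)&(P[...,0]<536)&(abs(P[...,1])<25)&(P[...,2]>100)&(P[...,2]<120)&(hsv[...,1]>110)
q=P[m];f=lambda a:(a[:,1]+.044*(a[:,0]-556)).mean()
print('topY',f(q[q[:,2]>112.5]),'all',f(q))
m=(abs(P[...,0]-503)<9)&(abs(P[...,1]-4)<15)&(P[...,2]>66)&(P[...,2]<84)
q=P[m];print('post',len(q),f(q[q[:,2]>76.5]),f(q))
H=np.array([548,-214.1]);
for c in(s,t):
    P=cloud(c)*1000;b_,g,r=[c['img'][...,i].astype(int) for i in range(3)]
    m=(b_-r>20)&(np.abs(P[...,:2]-H).max(-1)<65)
    print('blue z',np.sort(P[m][:,2]))
E
```

```text
20.3167 [557.    1.4  79.7] [-0.9 -7.3  0.3] 0.13734460428799763
topY -0.2951824923685953 all -2.690944147193115
post 29 2.798506852173134 0.5631149055660284
blue z [ 4.1 11.  11.2 12.6 14.1 14.8 15.7 16.1 16.3 16.3 18.2 18.3 18.5 18.6
 18.8 19.1 19.2 19.3 19.4 19.4 19.5 19.5 19.8 20.5 20.6 20.6 20.7 20.9
 21.1 21.4 21.8 21.8 22.3 22.3 22.4 22.5 22.6 22.7 22.7 22.8 23.1 23.2
 24.  24.  24.4 25.2 56.1 56.6 58.3 58.5 58.6 58.8 58.9 59.2 59.6 59.6
 60.7 60.9 61.  62.4]
blue z [18.1 20.5 23.8]
```

View pics/s17.png

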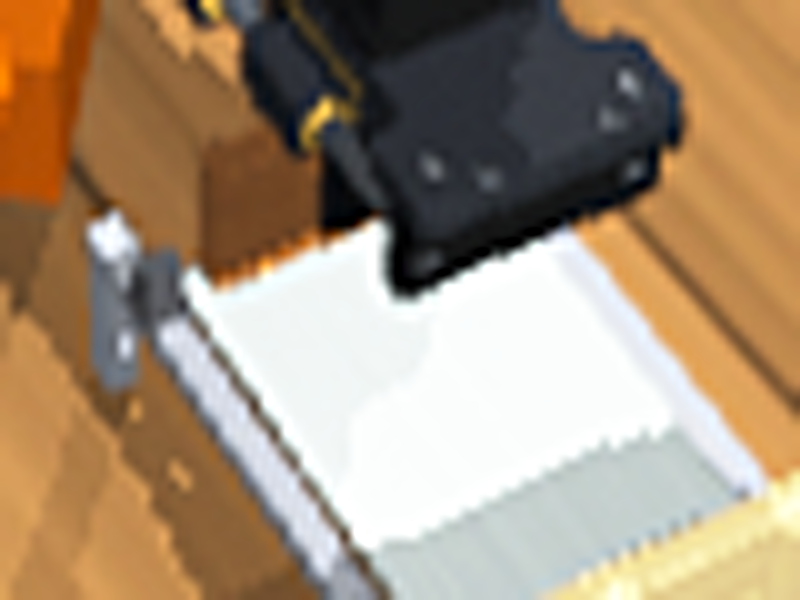

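View pics/b17.png

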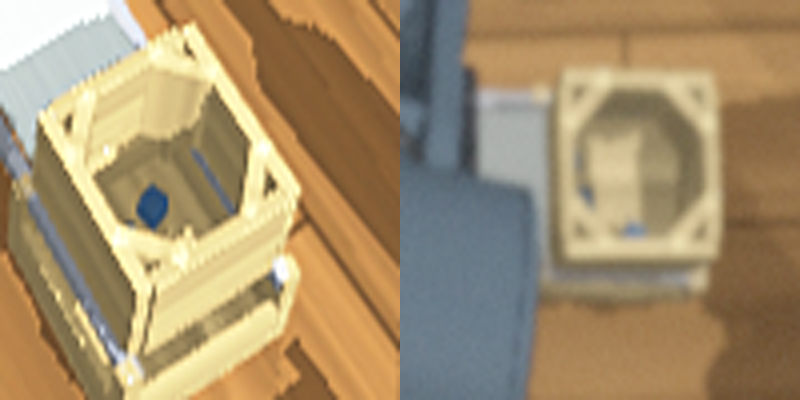

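```bash
python3 - <<'E'
from h import *
np.set_printoptions(precision=1,suppress=True)
s=load('side17.pkl');t=load('top17.pkl')
H=np.array([548,-214.1])
for c in(s,t):
    P=cloud(c)*1000;b_,g,r=[c['img'][...,i].astype(int) for i in range(3)]
    m=(b_-r>8)&(np.abs(P[...,:2]-H).max(-1)<65)&(g>0)
    k,l,st,ce=cv2.connectedComponentsWithStats(m.astype(np.uint8))
    for i in range(1,k):
        if st[i,4]>2: print(ce[i],st[i,4],P[l==i].mean(0)-[548,-214.1,0],'z',P[l==i][:,2].min(),P[l==i][:,2].max(),c['img'][l==i].mean(0))
for a,z in(((321.5,228.3),64),((332,225),64),((318.5,230),60),((315.5,231.8),60)): print(a,onz(s,*a,z/1000)*1000)
crop(s,360,250,55,40,14,'pics/s17d.png');crop(t,385,160,45,40,14,'pics/t17d.png')
E
```

```text
[393. 276.] 11 [47.4  2.3 57.7] z 54.43359691213567 59.62741453982223 [117.5 104.6  98.3]
[377.7 280.8] 48 [24.9 26.8 19.2] z 4.078212492634958 25.210271478297575 [110.5  79.1  50.9]
[358.5 295.7] 95 [-56.4   1.6  59.9] z 55.37911636794457 63.092492281158876 [142.5 131.1 125.9]
[408.4 295.2] 5 [ 45.5 -57.9  58.2] z 53.976229220231154 60.767668464263735 [154.  140.6 134.8]
[402.4 192.8] 5 [-19.6 -18.6  22.2] z 18.058613115170985 26.794053449018975 [156.  145.2 134.4]
(321.5, 228.3) [520.9   0.5  64. ]
(332, 225) [551.   -4.5  64. ]
(318.5, 230) [512.7   2.4  60. ]
(315.5, 231.8) [502.7   1.3  60. ]
```

View pics/s17d.png

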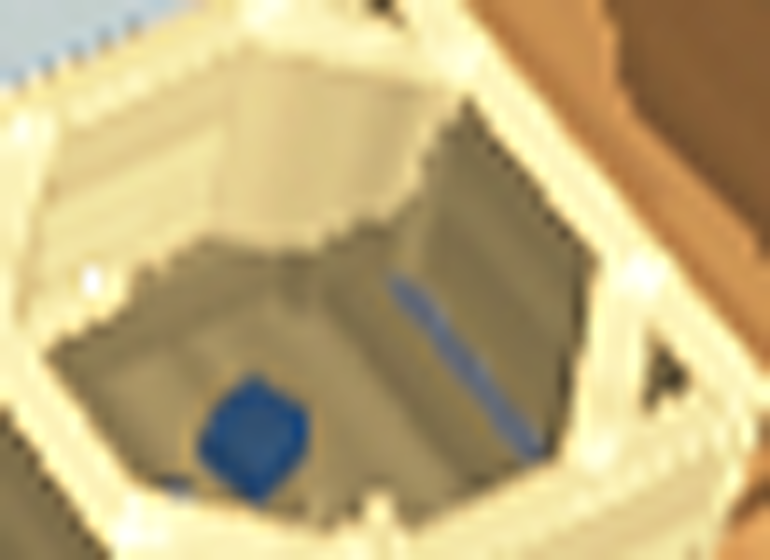

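View pics/t17d.png

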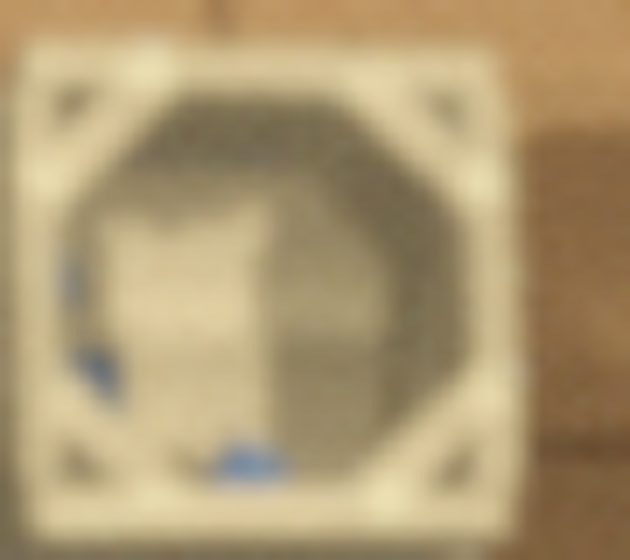

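Emit:
send_rows(
  fingers=[0,0,0,0],
  dp=[
    [0,1.2,0],
    [0.1,2.3,0],
    [0.1,2.3,0],
    [0.1,2.3,0],
  ],
  turn=[
    [0,0,0],
    [0,0,0],
    [0,0,0],
    [0,0,0],
  ],
)

```text
time_s: 20.65
position: [0.5571, 0.0027, 0.0797]
tcp_rot: [[-0.004, -0.999, 0.041], [-0.001, 0.041, 0.999], [-1.0, 0.004, -0.001]]
force: [-1.5, -7.1, -1.6]
opening: 0.137
```

```bash
python3 snap.py 18 side top; python3 - <<'E'
from h import *
from rig import bot
np.set_printoptions(precision=1,suppress=True)
st=bot.read_state();p=st['position'];print(st['time_s'],p*1000,st['force'],st['opening'])
s=load('side18.pkl');t=load('top18.pkl')
for c in (t,load('top17.pkl')):
  for uv in((390,180),(392,186),(391,185),(402,193),(403,192)): print(uv,dep(c,*uv)*1000-[548,-214.1,0],c['img'][uv[1],uv[0]])
crop(s,305,205,50,38,16,'pics/s18.png')
P=cloud(s)*1000;hsv=cv2.cvtColor(s['img'],cv2.COLOR_BGR2HSV)
m=(P[...,0]>517)&(P[...,0]<536)&(abs(P[...,1])<25)&(P[...,2]>100)&(P[...,2]<120)&(hsv[...,1]>110)
q=P[m];f=lambda a:(a[:,1]+.044*(a[:,0]-556)).mean()
print('topY',f(q[q[:,2]>112.5]),'all',f(q))
E
```

```text
20.75 [557.1   2.7  79.6] [-1.3 -7.7 -1.4] 0.13431922942320884
(390, 180) [24.7 20.8 24.7] [112 130 136]
(392, 186) [ 5.  14.2 19.5] [115 115 113]
(391, 185) [ 8.6 17.3 19.2] [108 117 120]
(402, 193) [-20.7 -16.7  24.6] [161 145 130]
(403, 192) [-17.3 -20.3  24.2] [153 150 147]
(390, 180) [25.  20.5 23.4] [114 132 138]
(392, 186) [ 3.4 15.9 27.7] [115 115 112]
(391, 185) [ 8.  17.9 22. ] [110 119 121]
(402, 193) [-20.6 -16.8  23.8] [159 143 127]
(403, 192) [-16.4 -21.5  19.4] [155 153 148]
topY 0.9668820058958062 all -0.5468512729784977
```

View pics/s18.png

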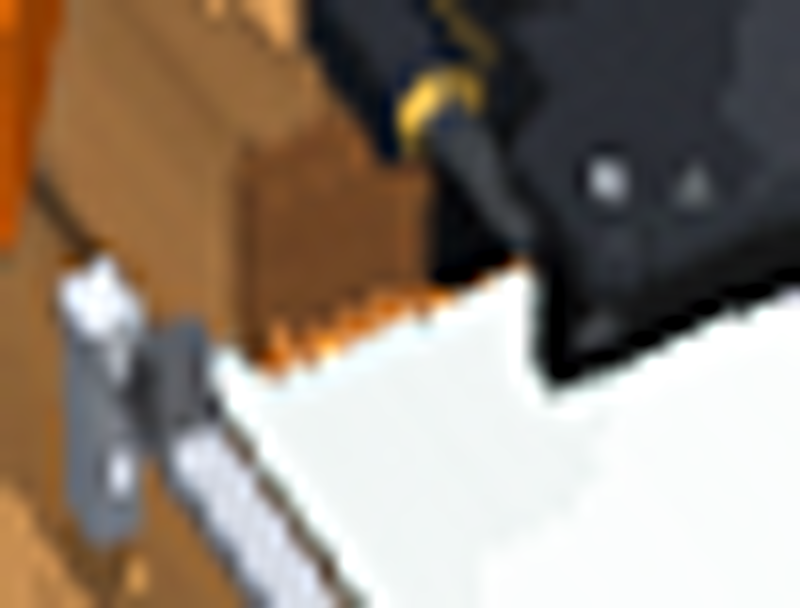

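View pics/side18.png

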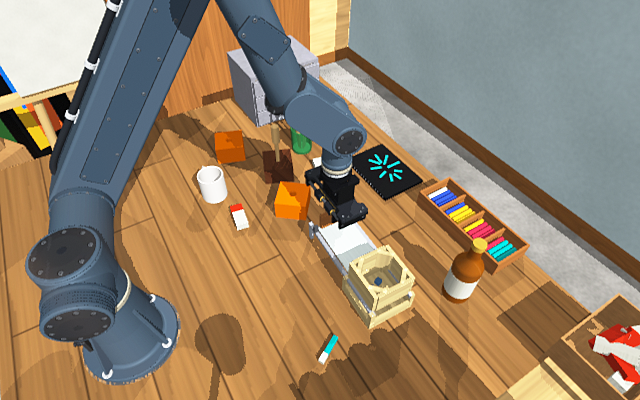

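The stick stands in its block at (278,155), the shutter is held open in line with the near post at (316,230), and the beads are down in the tray. The bystanders are where they were, so I'm handing in.

```bash
python3 - <<'E'
from rig import bot
print(bot.hand_in()); s=bot.read_state(); print(s['time_s'],s['position'],s['force'],s['opening'])
E
```

```text
the job is handed in; nothing more can be done
None
the job is handed in; nothing more can be done
```

I carried out the whole job in order and handed it in at about 21 s of the 72 s allowed. The hand-in reports no verdict.

- **Stirring:** I made about four turns round the hopper. Three of the five starting spots were clearly empty afterwards, so those beads moved more than 16 mm. The other two very probably moved too, but I could not follow each bead, and one was hidden behind the near wall.
- **Stick:** It stands back in the wooden block, nearly upright. Its top measures 190 mm, which means it sits at its original depth.
- **Shutter:** I pulled it out by the handle, and the arm is still gripping it. The hand's travel puts it at about 101.3 mm and the side camera at 101.5 mm. My estimates of the mark disagreed: 100.7 mm from the top camera, 101.3 to 102.4 mm from the side camera. It should be in line to within about 1 mm.
- **Beads:** Every bead I could see lies at tray height, below 28 mm, and the hopper floor is clear. I could make out at least three in the tray. The others were hidden by the near walls, so I did not count all five.
- **Forces and other things:** The shutter pulled at about 8 N, and every reading I took stayed well under the limits. In the last side picture the other things on the table looked undisturbed; the brush jar and the boxes near the arm were partly hidden.

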